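# Wedge a profile into a machining fixture and shut the keeper flap

### The arm

A 6-joint arm with a two-finger parallel gripper is mounted at the origin on the work surface. World frame = base frame: x ahead of the robot, y to its left, z up, the work surface at z = 0. Lengths are in m, angles in degrees, forces in N, time in s.
With the tool pointing down it reaches from about 0.4 to 0.825 m from the base axis. Payload 7 kg.
Tool frame: the origin (TCP) lies between the finger pads; the fingertips stand 19 mm ahead of it and the grasp point (between the pads) is the TCP (r.finger_overhang is the distance from the TCP to the fingertips, in m); z points along the fingers, y is the direction in which the jaws open and shut (so a half turn about z gives the same grasp; the last joint's range is limited). The gripper opens to 88 mm and grips with 3 to 60 N. Pads are 19 mm wide; open, the fingers measure 130 mm over their backs; the gripper's body (78 mm by 193 mm) begins 47 mm behind the grasp point.
Start: joints at [88.528, 20.546, 0.682, 0, -70.136, -16.507], TCP at [0.208, 0.642, 0.207] pointing down, gripper open.
Joint ranges: [-176.03, 176.03], [-82.01, 121.73], [-58.28, 71.71], [-173.87, 95.51], [-174.79, -0.11], [-173.66, 173.66]. Speed limits (degrees/s): [136.94, 136.94, 172.46, 180, 180, 180].

### API

Orientations are given as [roll, pitch, yaw] about the fixed x, y, z axes, in that order (R = Rz(yaw) Ry(pitch) Rx(roll)).
In Python, from plant import r, optics gives the robot as it stands. The module is installed in compiled form; this text tells all that it offers.
- The arm moves only by the tool step_arm, never from a script. Its argument "increments" is a list of rows, each an object of numbers: "tx", "ty", "tz": the shift along the world's x, y, z in mm; "ax", "ay", "az": the turn, a rotation vector about the world's x, y, z in degrees; "claw": the gripper command: -1 is shut, 1 is fully open, values between are in proportion. In form: [{"tx": .., "ty": .., "tz": .., "ax": .., "ay": .., "az": .., "claw": ..}, ...]. A call has 1 to 12 rows; each row shifts and turns the commanded pose from where the row before left it; what a row does not reach is not made up. A row lasts 1/10 s, in which the tool goes at most 50 mm and 8.59 degrees, less where a joint would pass 70% of its speed; a pose out of reach is approached as far as the arm can. A call with a gripper value outside its range is refused whole. The fingers move at their own pace and stop on an object; "newtons" is the grip in N (left out, the last holds). Time passes only in rows, so rows that do not move let the fingers close. It gives the time, the measured TCP pose, the force and the opening at its end, in the units of the state.
- r.get_state(): the state, without advancing time (a new reading comes with each control period).
- optics.capture(name): name is "scene" or "top"; returns a dict with "image" (384x512x3 uint8, blue, green, red), "depth" (384x512 float32, m along the optical axis (not along the pixel's ray), 0 where there is no reading), "fx", "fy", "cx", "cy" (pixels), "distortion" ([k1, k2, p1, p2, k3] as OpenCV has them; the pictures are not rectified), "R" (3x3) and "t" (3): a world point X has camera coordinates R X + t. Camera axes: x right, y down, z forward; pixel columns grow to the right and rows downward; lengths in m; the calibration is good to about 2 mm. A picture is of the moment at which its call begins.
- r.close_job(): hands the job in, once; it reports no verdict.
The state is a dict: "time_s": time; "joints": joint angles; "qd": joint speeds; "joint_torque": joint torques, N m; "tcp_pos": TCP position; "eef_rot": TCP orientation; "contact_force": force on the tool from outside, world axes, zero at the start; "moment": the same for the moment, N m; "gripper_width": finger opening in m.
Only numpy, scipy, OpenCV 4.12 (cv2) and the standard library are available. Lean on these libraries where they do the work, as an engineer would, in place of code of your own. Each camera call takes 0.05 s, during which the arm holds its last target. There are 200 camera calls.

### The job

Load the fixture for machining: lay the length of aluminium profile squarely in its nest, then start every red-headed wedge from the rack by hand in a slot of its own (any slot, white stripe towards the profile) and drive it fully home with the mallet, not with the gripper. Then swing the yellow keeper flap shut over the wedges, and see that the mallet ends up standing on its black rubber pad again. Leave everything else on the table alone.

Things in the scene. Friction and masses are not known exactly. Their poses are not given: they have to be found in the camera images.
- fixture: Fixture fixed to the table, steel base 155 x 230 x 12 mm. Origin on the table under the middle slot; x points from the flap (robot side) over the wedge slots to the nest, y along the row of slots (y = -65, 0, 65 mm). Thrust wall x -27 to -9 mm, top at 52 mm height; brass jaws, blue cheeks, stop wall and end stops: top at 46 mm. Hinge posts at x -38, y +-96 mm, 88 mm high.
- nest (a point): Where the profile's centre lies when it is in the nest; axes as the fixture, profile's long side along y. Nest floor is 25 mm below this point. Play +-2.7 mm along x, +-3 mm along y; the driven wedges then push the profile up to 5 mm towards +x, against the stop wall.
- slot0 (a point): Slot 0: where a wedge's centre is when fully home (slot floor 32 mm below, wall top 8 mm above). Axes as the fixture; wedge's x along x. 31 mm wide in y; mouth open in x from -9.5 (wall) to +3 mm (jaw). A wedge drops freely to about 20 mm short of home; from there a spring jaw resists, 8 to 18 N, until it stops dead on the floor. It stays where driven.
- slot1 (a point): Slot 1: where a wedge's centre is when fully home (slot floor 32 mm below, wall top 8 mm above). Axes as the fixture; wedge's x along x. 31 mm wide in y; mouth open in x from -9.5 (wall) to +3 mm (jaw). A wedge drops freely to about 20 mm short of home; from there a spring jaw resists, 8 to 18 N, until it stops dead on the floor. It stays where driven.
- slot2 (a point): Slot 2: where a wedge's centre is when fully home (slot floor 32 mm below, wall top 8 mm above). Axes as the fixture; wedge's x along x. 31 mm wide in y; mouth open in x from -9.5 (wall) to +3 mm (jaw). A wedge drops freely to about 20 mm short of home; from there a spring jaw resists, 8 to 18 N, until it stops dead on the floor. It stays where driven.
- hinge_line (a point): Middle of the keeper flap's hinge line, 84 mm above the table, 38.5 mm to the robot side of the slots; axes as the fixture.
- keeper (a joint): Yellow keeper flap, hinge angle in rad: 0 = shut, level towards the fixture's +x, underside 4 mm above the heads of wedges that are home (a proud wedge blocks it); grows as it opens up and over towards the robot, at most 2.2. Plate 56 mm from hinge to edge, 176 mm wide, 4 mm thick. Stays where left (2 to 3 N at mid-plate). Starts open at 1.75 to 2.1.
- blank_c (a point): Length of aluminium profile (0.4 kg), 44 mm along x, 150 mm along y, 50 mm tall, lying on the table. Point: its centre, half-way up. Either way round is the same.
- rack: Grey wedge rack fixed to the table, 165 (x) x 56 (y) mm, with three black pockets in a row along its x, 50 mm apart, walls to 34 mm above the table; origin at the centre of its underside.
- wedge0_c (a point): Red-headed steel wedge, may be absent (None). Point: centre, half-way up. 64 mm tall, thin end down; 26 mm along y (flat sides to grip); along x 9 mm thick at the thin end, 19 mm from 40 mm up. Red head: 8 to 32 mm above the point, x -9.5 to 9.5 mm. -x face upright; +x face slants 1 in 4, white stripe on top on that side. 140 g. Starts in a rack pocket, its x along the rack's x, walls to 4 mm below the point.
- wedge1_c (a point): Red-headed steel wedge, may be absent (None). Point: centre, half-way up. 64 mm tall, thin end down; 26 mm along y (flat sides to grip); along x 9 mm thick at the thin end, 19 mm from 40 mm up. Red head: 8 to 32 mm above the point, x -9.5 to 9.5 mm. -x face upright; +x face slants 1 in 4, white stripe on top on that side. 140 g. Starts in a rack pocket, its x along the rack's x, walls to 4 mm below the point.
- wedge2_c (a point): Red-headed steel wedge, may be absent (None). Point: centre, half-way up. 64 mm tall, thin end down; 26 mm along y (flat sides to grip); along x 9 mm thick at the thin end, 19 mm from 40 mm up. Red head: 8 to 32 mm above the point, x -9.5 to 9.5 mm. -x face upright; +x face slants 1 in 4, white stripe on top on that side. 140 g. Starts in a rack pocket, its x along the rack's x, walls to 4 mm below the point.
- mallet_c (a point): Palm mallet (0.35 kg) standing on its face: blue head 44 mm across, 32 mm tall, and above it an upright wooden grip 26 mm across, 68 mm tall; 100 mm in all. Point: half-way up (50 mm above the striking face); z points up from face to grip, so the grip spans from 18 mm below to 50 mm above the point.
- pad: Round black rubber pad of the mallet, 90 mm across, 4 mm thick, fixed; origin at the centre of its underside.
Mind the look-alikes: they are no part of the job. What is shaped like the part that bears wedge1_c but orange, purple or turquoise is not meant.

How it is judged (in metres and radians):
On the way, in this order (a step that is already met when the one before it is completed fails the run):
1. the profile lies down in the nest (x of blank_c in the frame of nest between -0.006 and 0.006 m and y of blank_c in the frame of nest between -0.007 and 0.007 m and z of blank_c in the frame of nest between -0.004 and 0.004 m and angle between the y axis of blank_c and the y axis of nest, either way round below 0.07 rad and angle between blank_c's own z axis and vertical below 0.07 rad), for 0.2 s.
2. every wedge that is there is fully home in a slot (((x of wedge0_c in the frame of slot0 between -0.006 and 0.006 m and y of wedge0_c in the frame of slot0 between -0.006 and 0.006 m and z of wedge0_c in the frame of slot0 between -0.006 and 0.0035 m and angle between wedge0_c's own z axis and vertical below 0.12 rad) or (x of wedge0_c in the frame of slot1 between -0.006 and 0.006 m and y of wedge0_c in the frame of slot1 between -0.006 and 0.006 m and z of wedge0_c in the frame of slot1 between -0.006 and 0.0035 m and angle between wedge0_c's own z axis and vertical below 0.12 rad) or (x of wedge0_c in the frame of slot2 between -0.006 and 0.006 m and y of wedge0_c in the frame of slot2 between -0.006 and 0.006 m and z of wedge0_c in the frame of slot2 between -0.006 and 0.0035 m and angle between wedge0_c's own z axis and vertical below 0.12 rad)) and ((x of wedge1_c in the frame of slot0 between -0.006 and 0.006 m and y of wedge1_c in the frame of slot0 between -0.006 and 0.006 m and z of wedge1_c in the frame of slot0 between -0.006 and 0.0035 m and angle between wedge1_c's own z axis and vertical below 0.12 rad) or (x of wedge1_c in the frame of slot1 between -0.006 and 0.006 m and y of wedge1_c in the frame of slot1 between -0.006 and 0.006 m and z of wedge1_c in the frame of slot1 between -0.006 and 0.0035 m and angle between wedge1_c's own z axis and vertical below 0.12 rad) or (x of wedge1_c in the frame of slot2 between -0.006 and 0.006 m and y of wedge1_c in the frame of slot2 between -0.006 and 0.006 m and z of wedge1_c in the frame of slot2 between -0.006 and 0.0035 m and angle between wedge1_c's own z axis and vertical below 0.12 rad)) and ((x of wedge2_c in the frame of slot0 between -0.006 and 0.006 m and y of wedge2_c in the frame of slot0 between -0.006 and 0.006 m and z of wedge2_c in the frame of slot0 between -0.006 and 0.0035 m and angle between wedge2_c's own z axis and vertical below 0.12 rad) or (x of wedge2_c in the frame of slot1 between -0.006 and 0.006 m and y of wedge2_c in the frame of slot1 between -0.006 and 0.006 m and z of wedge2_c in the frame of slot1 between -0.006 and 0.0035 m and angle between wedge2_c's own z axis and vertical below 0.12 rad) or (x of wedge2_c in the frame of slot2 between -0.006 and 0.006 m and y of wedge2_c in the frame of slot2 between -0.006 and 0.006 m and z of wedge2_c in the frame of slot2 between -0.006 and 0.0035 m and angle between wedge2_c's own z axis and vertical below 0.12 rad))), for 0.2 s.
3. the keeper flap is shut (value of joint keeper below 0.06 rad), for 0.2 s.
At the end, for the whole second after the job is handed in: Profile in the nest (6 mm in x, 7 in y, 4 in height, 0.07 rad); every wedge present within 3.5 mm of fully home in a slot, upright within 0.12 rad; keeper below 0.06 rad; mallet upright (0.1 rad) and still on its pad, within 30 mm of the centre (all of step 1 and all of step 2 and value of joint keeper below 0.06 rad and horizontal distance between mallet_c and pad below 0.03 m and angle between mallet_c's own z axis and vertical below 0.1 rad and z of mallet_c in the frame of pad between 0.048 and 0.06 m and linear speed of each of mallet, blank below 0.02 m/s); the robot touches nothing.
It fails at once if wedge0 is forced into its slot with the fingers (more than 5 N from them on the wedge while it is within 12 mm of home) (horizontal distance between wedge0_c and fixture below 0.1 m and height (world z) of wedge0_c below 0.056 m and contact force between the fingers and wedge0 above 5 N).
It fails at once if wedge1 is forced into its slot with the fingers (more than 5 N from them on the wedge while it is within 12 mm of home) (horizontal distance between wedge1_c and fixture below 0.1 m and height (world z) of wedge1_c below 0.056 m and contact force between the fingers and wedge1 above 5 N).
It fails at once if wedge2 is forced into its slot with the fingers (more than 5 N from them on the wedge while it is within 12 mm of home) (horizontal distance between wedge2_c and fixture below 0.1 m and height (world z) of wedge2_c below 0.056 m and contact force between the fingers and wedge2 above 5 N).
It fails at once if another thing on the table is pushed more than 40 mm away (distance of any of wrench, screwdriver, spray, collet, gauge, cup, bush from where it was at the start of the episode above 0.04 m).
Of wedge0, wedge1, wedge2 only 2 to 3 are there at a start; the rules pass over those that are not, and their reading is None.
At some moment in a run one of blank, mallet may be knocked a few centimetres aside while the robot is not near it.
It also fails if it takes over 210 s, if anything falls off the work surface, if the arm or the gripper's body presses on something with over 40 N, if the wrist force passes 120 N, or if a joint passes its speed limit or range.

## Working session

There is one attempt and no reset: what is moved stays moved. The work goes in short steps, Python scripts to look and compute and a tool call to move; the robot and the scene stay as the last step left them, time stands still between calls to the robot, and variables do not carry over. Pictures are saved under pics/ and viewed, about 12 in all and at most 16, crops included, and the job is handed in when it is done.

Besides the shell and the picture viewer there is one more tool, called after ">>>" by a JSON object that holds its "fn" and its "kwargs". step_arm: Moves the arm, as the interface text tells. Its arguments: {"type":"object","properties":{"increments":{"type":"array","items":{"type":"object","properties":{"tx":{"type":"number"},"ty":{"type":"number"},"tz":{"type":"number"},"ax":{"type":"number"},"ay":{"type":"number"},"az":{"type":"number"},"claw":{"type":"number"}}}},"newtons":{"type":"number"}},"required":["increments"]}

```bash
mkdir -p pics
cat > h.py <<'E'
import numpy as np, cv2
from plant import r, optics
def cap(n,save=None):
    c=optics.capture(n)
    if save: cv2.imwrite('pics/'+save,c['image'])
    return c
def K(c): return np.array([[c['fx'],0,c['cx']],[0,c['fy'],c['cy']],[0,0,1.]])
def ray(c,uv):
    p=cv2.undistortPoints(np.array(uv,float).reshape(-1,1,2),K(c),np.array(c['distortion'],float)).reshape(-1,2)
    R=np.array(c['R']);d=np.c_[p,np.ones(len(p))]@R
    return -R.T@np.array(c['t']),d
def onz(c,uv,z):
    o,d=ray(c,uv); return o+d*((z-o[2])/d[:,2])[:,None]
def cloud(c):
    h,w=c['depth'].shape
    u,v=np.meshgrid(np.arange(w),np.arange(h))
    o,d=ray(c,np.stack([u,v],-1).reshape(-1,2))
    return (o+d*c['depth'].reshape(-1,1)).reshape(h,w,3)
def proj(c,X):
    R=np.array(c['R']); rv,_=cv2.Rodrigues(R)
    return cv2.projectPoints(np.array(X,float).reshape(-1,1,3),rv,np.array(c['t'],float),K(c),np.array(c['distortion'],float))[0].reshape(-1,2)
E
python3 - <<'E'
from h import *
for n in('scene','top'):
    c=cap(n,n+'0.png'); print(n,c['fx'],c['cx'],c['cy'],-np.array(c['R']).T@c['t'],np.round(c['R'],3).tolist())
print(r.get_state())
a=cv2.imread('pics/scene0.png');b=cv2.imread('pics/top0.png')
for n,i in(('s',a),('t',b)): cv2.imwrite('pics/%s1.png'%n,cv2.resize(i,(800,600),interpolation=cv2.INTER_CUBIC))
E
```

```text
scene 349.819765764273 250.50503062827255 192.90601730237304 [0.93934842 0.48383525 0.78617184] [[-0.807, 0.591, 0.006], [0.421, 0.582, -0.695], [-0.414, -0.558, -0.719]]
top 499.9996642678673 248.24907401857467 183.43200756294328 [ 0.26488215 -0.05984344  1.23555105] [[0.022, -1.0, -0.001], [-0.975, -0.022, -0.219], [0.219, 0.005, -0.976]]
{'time_s': 0.1, 'joints': array([ 8.85280174e+01,  2.05859220e+01,  6.36969773e-01, -1.65360106e-02,
       -7.01351599e+01, -1.65064125e+01]), 'qd': array([-0.0365128 , -0.1458575 ,  0.15642957,  0.05920472, -0.00601842,
        0.06717569]), 'joint_torque': array([-1.27491137e-03, -5.84166777e+01,  2.93752170e+01,  7.01548353e+00,
        1.01937188e-02, -5.53920711e-05]), 'tcp_pos': array([0.20824152, 0.64157176, 0.20602048]), 'eef_rot': array([ 1.79914937e+02, -8.99518344e-03, -1.79840188e+01]), 'contact_force': array([-0.26806086,  0.20920589,  0.42275635]), 'moment': array([ 0.03796457,  0.01733035, -0.0127178 ]), 'gripper_width': 0.08773276801109667}
```

View pics/s1.png

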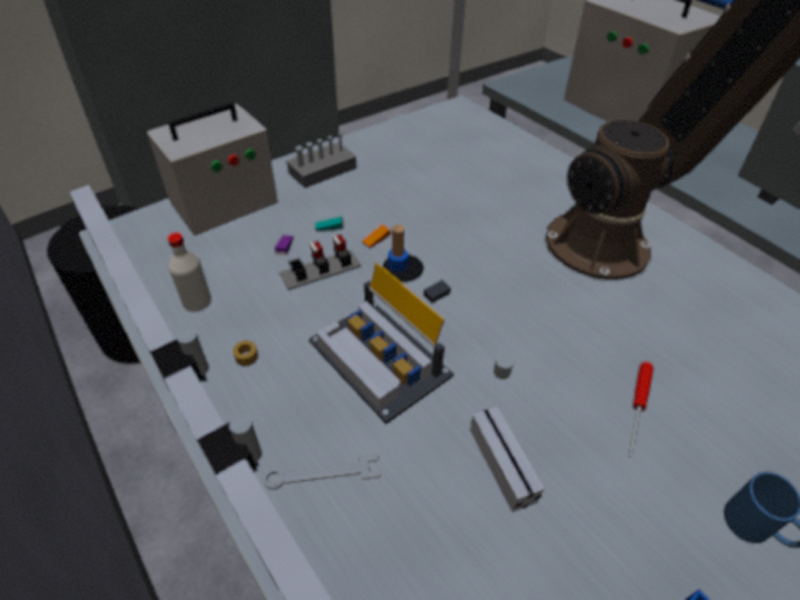

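View pics/t1.png

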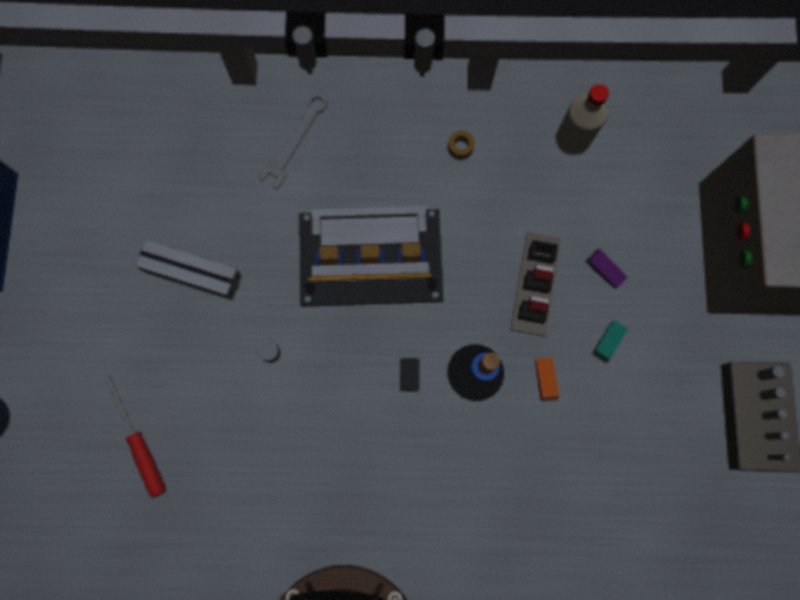

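Run:
```python
from h import *
a=cv2.imread('pics/scene0.png');b=cv2.imread('pics/top0.png')
f=lambda i,x0,y0,x1,y1,k:cv2.resize(i[y0:y1,x0:x1],None,fx=k,fy=k,interpolation=cv2.INTER_CUBIC)
A=f(b,185,125,365,260,4.4)
A=np.clip(A.astype(float)*1.8,0,255).astype('uint8')
cv2.imwrite('pics/tc.png',A)
B=f(a,165,130,305,280,4);cv2.imwrite('pics/sc.png',np.clip(B.astype(float)*1.5,0,255).astype('uint8'))
```

```text
(no output)
```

View pics/tc.png

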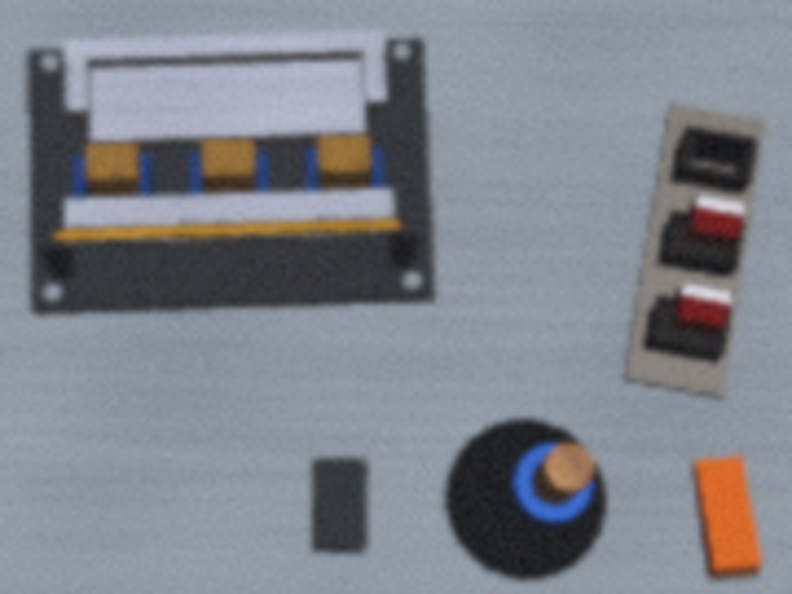

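View pics/sc.png

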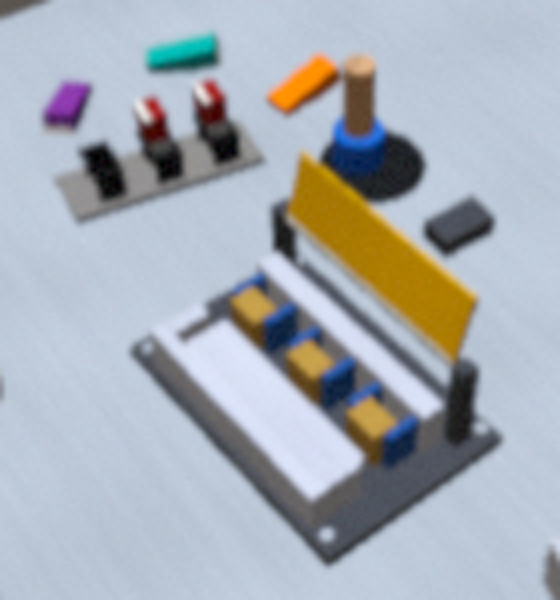

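```bash
cat > m.py <<'E'
from h import *
c=cap('top'); s=cap('scene')
def blobs(c,lo,hi,z,mn=15,name=''):
    hsv=cv2.cvtColor(cv2.GaussianBlur(c['image'],(3,3),0),cv2.COLOR_BGR2HSV)
    m=cv2.inRange(hsv,np.array(lo),np.array(hi))
    P=cloud(c)
    n,l,st,ce=cv2.connectedComponentsWithStats(m)
    for i in range(1,n):
        if st[i,4]>=mn:
            X=P[l==i]
            rc=cv2.minAreaRect(np.argwhere(l==i)[:,::-1].astype(np.float32))
            print(name,'px',ce[i].round(1),'A',st[i,4],'onz',onz(c,[ce[i]],z)[0].round(4),'cloud med',np.median(X,0).round(4),'z5-95',np.percentile(X[:,2],[5,50,95]).round(3),rc[2].__round__(1))
for n,k in(('T',c),('S',s)):
    blobs(k,(14,120,80),(30,255,255),.046,30,n+' brass/yellow')
    blobs(k,(0,150,60),(6,255,255),.09,8,n+' red')
    blobs(k,(105,130,50),(125,255,255),.034,15,n+' blue')
    blobs(k,(5,80,80),(14,180,255),.1,15,n+' wood/orange')
E
python3 m.py
```

```text
T brass/yellow px [262.3 159.2] A 43 onz [ 0.594  -0.0865  0.046 ] cloud med [ 0.5941 -0.0857  0.0466] z5-95 [0.043 0.047 0.049] 90.0
T brass/yellow px [209.9 160.9] A 39 onz [0.5869 0.0425 0.046 ] cloud med [0.5862 0.0423 0.0468] z5-95 [0.042 0.047 0.051] 90.0
T brass/yellow px [236.5 160. ] A 40 onz [ 0.5907 -0.0229  0.046 ] cloud med [ 0.5905 -0.023   0.0463] z5-95 [0.043 0.046 0.049] 90.0
T brass/yellow px [233.9 176.7] A 122 onz [ 0.5482 -0.0177  0.046 ] cloud med [ 0.5254 -0.0212  0.1389] z5-95 [0.134 0.139 0.143] 88.2
T red px [383.   59.3] A 95 onz [ 0.843  -0.3782  0.09  ] cloud med [ 0.8026 -0.356   0.1704] z5-95 [0.167 0.17  0.174] 45.0
T red px [477.2 146.5] A 34 onz [ 0.6232 -0.59    0.09  ] cloud med [ 0.5995 -0.5548  0.1659] z5-95 [0.162 0.166 0.169] 90.0
T red px [344.2 195.4] A 17 onz [ 0.4987 -0.2775  0.09  ] cloud med [ 0.5028 -0.2805  0.07  ] z5-95 [0.067 0.07  0.073] 11.3
T red px [ 92.8 297.1] A 331 onz [0.2568 0.2849 0.09  ] cloud med [0.2565 0.3047 0.0243] z5-95 [0.019 0.024 0.028] 67.4
T blue px [308.2 236.4] A 142 onz [ 0.4078 -0.2     0.034 ] cloud med [ 0.
[... 2169 characters left out ...]
.034 ] cloud med [ 0.5794 -0.0036  0.0433] z5-95 [0.036 0.043 0.048] 53.1
S blue px [265.2 237.7] A 26 onz [0.5724 0.0564 0.034 ] cloud med [0.5765 0.0609 0.0434] z5-95 [0.035 0.043 0.047] 63.4
S blue px [492.1 323.1] A 281 onz [0.3001 0.5671 0.034 ] cloud med [0.3356 0.5647 0.08  ] z5-95 [0.01  0.08  0.086] 37.9
S blue px [446.5 381.2] A 51 onz [0.4978 0.5714 0.034 ] cloud med [0.5267 0.5644 0.0884] z5-95 [0.073 0.088 0.091] 90.0
S wood/orange px [240.4 150.5] A 46 onz [ 0.4615 -0.2147  0.1   ] cloud med [ 0.3997 -0.3047  0.0109] z5-95 [0.001 0.011 0.024] 53.1
S wood/orange px [254.4 147.1] A 20 onz [ 0.4162 -0.203   0.1   ] cloud med [ 0.4195 -0.1999  0.1038] z5-95 [0.097 0.104 0.107] 90.0
```

```bash
cat > fx.py <<'E'
from h import *
c=cap('top');s=cap('scene')
th=np.radians(3.15);o=np.array([.575,-.0225])
R2=np.array([[np.cos(th),-np.sin(th)],[np.sin(th),np.cos(th)]])
def prof(k,z,axis,rng,oth,ch=None):
    a=np.arange(*rng)
    F=np.array([[ (p,q) if axis==0 else (q,p) for q in oth] for p in a])/1000.
    W=F.reshape(-1,2)@R2.T+o
    uv=proj(k,np.c_[W,np.full(len(W),z)]).astype(np.float32).reshape(len(a),-1,2)
    im=cv2.remap(k['image'],uv[...,0],uv[...,1],cv2.INTER_LINEAR).astype(float)
    return a,im.mean(1)
def show(t,k,z,axis,rng,oth):
    a,v=prof(k,z,axis,rng,oth); g=v.sum(1)/3; d=np.gradient(cv2.GaussianBlur(g.reshape(-1,1),(1,5),0).ravel())
    pk=[(int(a[i]),round(float(d[i]),1)) for i in range(1,len(a)-1) if abs(d[i])>3 and abs(d[i])>=abs(d[i-1]) and abs(d[i])>abs(d[i+1])]
    print(t,pk)
slots=[*range(-70,-59),*range(-5,6),*range(60,71)]
for n,k in(('T',c),('S',s)):
    show(n+' x z52 slots',k,.052,0,(-60,100),slots)
    show(n+' x z46 slots',k,.046,0,(-60,100),slots)
    show(n+' x z12 slots',k,.012,0,(-100,120),range(-50,50))
    show(n+' y z46 jaws',k,.046,1,(-100,100),range(10,25))
    show(n+' y z46 ends',k,.046,1,(-130,130),range(60,66))
    show(n+' y z52 wall',k,.052,1,(-130,130),range(-16,-10))
    show(n+' y z12 base',k,.012,1,(-140,140),range(-80,-60))
# depth heights
for n,k in(('T',c),('S',s)):
    P=cloud(k).reshape(-1,3); q=(P[:,:2]-o)@R2*1000
    for x in range(-36,96,4):
        m=(abs(q[:,0]-x)<2)&(abs(q[:,1])<60)&(P[:,2]<.075); print(n,x,m.sum(),(np.percentile(P[m,2],[10,50,90])*1000).round(0) if m.any() else '')
E
python3 fx.py
```

```text
T x z52 slots [(-31, 5.2), (-24, 5.6), (-7, -11.5), (3, 4.9), (26, 7.7), (67, -8.8), (73, 8.6)]
T x z46 slots [(-30, 5.3), (-22, 5.6), (-6, -11.4), (4, 4.8), (27, 7.8), (69, -8.8), (75, 8.5)]
T x z12 slots [(-64, -8.6), (-23, 4.5), (-14, 5.6), (3, -10.0), (37, 9.5), (80, -9.1), (86, 9.2)]
T y z46 jaws [(-80, 3.2), (-16, 3.6), (78, -3.0)]
T y z46 ends [(-113, -8.2), (-91, 9.9), (74, -3.4), (90, -9.4), (111, 7.8)]
T y z52 wall [(-113, -7.8), (-93, 10.1), (91, -10.6), (109, 8.4)]
T y z12 base []
S x z52 slots [(-56, 4.0), (-48, 4.9), (-36, -9.2), (-26, 11.5), (-6, -10.4), (9, 4.9), (29, -6.9), (41, 11.0), (91, -11.7)]
S x z46 slots [(-51, 5.1), (-40, -9.1), (-29, 11.5), (-9, -10.4), (5, 4.0), (27, -7.0), (38, 12.8), (88, -11.7)]
S x z12 slots [(-81, 4.3), (-72, 4.4), (-60, -8.9), (-49, 11.1), (-28, -10.0), (9, -3.4), (22, 12.9), (74, -11.3), (97, 12.4)]
S y z46 jaws [(-89, -6.8), (-46, -4.7), (-21, 5.4), (16, -4.9), (39, 4.8), (46, 4.0), (84, -4.7)]
S y z46 ends [(-79, -10.1), (-69, 10.4), (89, -12.1)]
S y z52 wall [(90, -11.7), (103, -3.9), (119, 5.0)]
S y z12 base [(-125, 4.0), (54, -
[... 725 characters left out ...]
.]
T 92 0 
S -36 0 
S -32 0 
S -28 4 [50. 51. 51.]
S -24 43 [50. 52. 54.]
S -20 43 [51. 52. 54.]
S -16 46 [51. 53. 54.]
S -12 50 [51. 52. 54.]
S -8 170 [27. 43. 52.]
S -4 42 [17. 39. 47.]
S 0 27 [20. 38. 46.]
S 4 40 [13. 43. 47.]
S 8 52 [14. 44. 48.]
S 12 59 [13. 45. 47.]
S 16 72 [11. 40. 47.]
S 20 75 [12. 30. 47.]
S 24 91 [20. 36. 47.]
S 28 10 [26. 37. 42.]
S 32 44 [28. 30. 31.]
S 36 42 [28. 30. 31.]
S 40 51 [29. 31. 32.]
S 44 52 [29. 30. 32.]
S 48 54 [28. 30. 32.]
S 52 49 [29. 30. 32.]
S 56 50 [28. 30. 32.]
S 60 55 [29. 30. 31.]
S 64 50 [29. 30. 31.]
S 68 25 [29. 31. 32.]
S 72 0 
S 76 40 [44. 46. 47.]
S 80 58 [45. 46. 47.]
S 84 54 [44. 46. 47.]
S 88 230 [12. 27. 44.]
S 92 113 [ 0.  9. 14.]
```

```bash
cat > ob.py <<'E'
from h import *
def rect(P,lo,hi,z0,z1,t):
    m=np.all((P[:,:2]>lo)&(P[:,:2]<hi),1)&(P[:,2]>z0)&(P[:,2]<z1); Q=P[m]
    if len(Q)<8: print(t,'none',len(Q));return
    rc=cv2.minAreaRect((Q[:,:2]*1000).astype(np.float32)); e=np.linalg.eigh(np.cov(Q[:,:2].T))[1][:,1]
    print(t,len(Q),'c',np.round(rc[0],1),'sz',np.round(rc[1],1),'a',round(rc[2],1),'mean',(Q.mean(0)*1000).round(1),'zmed',np.median(Q[:,2]).round(4),'major',round(np.degrees(np.arctan2(e[1],e[0]))%180,1))
if __name__=='__main__':
  for n in('top','scene'):
    k=cap(n);P=cloud(k).reshape(-1,3)
    rect(P,(.4,.13),(.7,.4),.042,.06,n+' blank')
    rect(P,(.4,-.36),(.53,-.24),.061,.09,n+' wedgeA')
    rect(P,(.53,-.36),(.68,-.24),.061,.09,n+' wedgeB')
    rect(P,(.4,-.36),(.68,-.22),.025,.04,n+' rackpockets')
    rect(P,(.3,-.27),(.5,-.14),.095,.115,n+' malletTop')
    rect(P,(.45,-.14),(.56,.1),.095,.15,n+' flap')
  k=cap('top');g=k['image'].max(2)
  m=((g<45)*255).astype('uint8')
  for cn in cv2.findContours(m,0,2)[0]:
    if 500<cv2.contourArea(cn)<5000:
      W=onz(k,cn.reshape(-1,2),.004); print('dark',cn.reshape(-1,2).mean(0),(np.r_[W.min(0)[:2],W.max(0)[:2]]*1000).round(0))
  s=cap('scene')
  for k,n in((k,'T'),(s,'S')):
    hsv=cv2.cvtColor(k['image'],cv2.COLOR_BGR2HSV); P=cloud(k)
    m=(((hsv[...,0]<8)|(hsv[...,0]>172))&(hsv[...,1]>110)&(hsv[...,2]>45)&(abs(P[...,0]-.53)<.09)&(abs(P[...,1]+.29)<.06)).astype('uint8')
    N,l,st,ce=cv2.connectedComponentsWithStats(m)
    for i in range(1,N):
      if st[i,4]>5:print(n,'red',ce[i].round(1),st[i,4],np.median(P[l==i],0).round(4))
    w=((hsv[...,1]<60)&(hsv[...,2]>110)&(P[...,2]>.055)&(P[...,2]<.085)&(abs(P[...,0]-.53)<.09)&(abs(P[...,1]+.29)<.06)).astype('uint8')
    N,l,st,ce=cv2.connectedComponentsWithStats(w)
    for i in range(1,N):
      if st[i,4]>3:print(n,'white',ce[i].round(1),st[i,4],np.median(P[l==i],0).round(4))
E
python3 ob.py
```

```text
top blank 1100 c [556.  262.5] sz [150.   44.8] a 73.4 mean [555.  261.8  50.5] zmed 0.0505 major 73.1
top wedgeA 103 c [ 505.7 -282. ] sz [25.9 19.9] a 81.5 mean [ 505.3 -281.9   69.1] zmed 0.0694 major 78.2
top wedgeB 102 c [ 554.9 -290.8] sz [26.9 21.3] a 82.8 mean [ 554.4 -290.2   69.4] zmed 0.0698 major 79.8
top rackpockets 345 c [ 504.4 -276.7] sz [ 53.9 228.5] a 73.7 mean [ 548.8 -286.4   33.1] zmed 0.0337 major 164.1
top malletTop 105 c [ 412.  -204.3] sz [23.  24.2] a 0.6 mean [ 412.  -204.4  104.1] zmed 0.1042 major 129.6
top flap 204 c [530.8 -26.6] sz [ 16.2 173.9] a 2.9 mean [526.5 -26.7 136. ] zmed 0.1386 major 93.2
scene blank 1121 c [557.9 261.3] sz [150.6  46.4] a 74.2 mean [560.3 266.4  49.3] zmed 0.0494 major 73.4
scene wedgeA 44 c [ 507.4 -282.2] sz [23.6 23.5] a 67.1 mean [ 508.7 -279.7   68.3] zmed 0.0688 major 104.3
scene wedgeB 45 c [ 558.3 -290.2] sz [26.1 18.5] a 81.9 mean [ 558.5 -289.3   67.8] zmed 0.0685 major 95.7
scene rackpockets 164 c [ 512.6 -277.9] sz [ 54.4 214.6] a 72.8 mean [ 554.  -282.3   32.8] zmed 0.0332 major 162.4
scene malletTop 47 c [ 415.4 -203.7] sz [19.9 22. ] a 53.6 mean [ 416.8 -202.5  102.6] zmed 0.1036 major 131.7
scene flap 789 c [532.4 -27. ] sz [ 18.1 177.2] a 3.5 mean [533.1 -22.4 119. ] zmed 0.1191 major 93.3
dark [304.28571429 237.07142857] [ 363. -235.  449. -151.]
dark [244.11363636 161.5       ] [ 509. -138.  671.   94.]
dark [471.83018868 150.67924528] [ 511. -704.  808. -560.]
T red [347.8 175.4] 45 [ 0.5524 -0.2911  0.0704]
T red [344.3 195.5] 48 [ 0.5025 -0.2808  0.0705]
T white [348.3 171.1] 15 [ 0.5626 -0.2939  0.0703]
T white [345.1 191.2] 17 [ 0.513  -0.2836  0.0706]
S red [217.7 156. ] 33 [ 0.5094 -0.2727  0.059 ]
S red [203.6 160.2] 32 [ 0.5558 -0.2823  0.0606]
S white [214.6 152.7] 13 [ 0.5138 -0.2856  0.0702]
S white [199.9 157.3] 14 [ 0.5633 -0.2941  0.0684]
```

>>> {"fn": "step_arm", "kwargs": {"increments": [{"tx":22,"ty":-41.5,"claw":-1},{"tx":22,"ty":-41.5},{"tx":22,"ty":-41.5},{"tx":22,"ty":-41.5},{"tx":22,"ty":-41.5},{"tx":22,"ty":-41.5},{"tx":22,"ty":-41.5},{"tx":22,"ty":-41.5}]}}

```text
$.increments[0]: bad value
```

>>> {"fn": "step_arm", "kwargs": {"increments": [{"tx":22.5,"ty":-41.5},{"tx":22.5,"ty":-41.5},{"tx":22.5,"ty":-41.5},{"tx":22.5,"ty":-41.5},{"tx":22.5,"ty":-41.5},{"tx":22.5,"ty":-41.5},{"tx":22.5,"ty":-41.5},{"tx":22.5,"ty":-43.5},{},{}]}}

```text
$.increments[0]: bad value
```

>>> {"fn": "step_arm", "kwargs": {"increments": [{"tx":22,"ty":-41.5,"tz":0,"ax":0,"ay":0,"az":0,"claw":-1},{"tx":22,"ty":-41.5,"tz":0,"ax":0,"ay":0,"az":0,"claw":-1}]}}

```text
time_s: 0.7
tcp_pos: [0.2522, 0.5584, 0.206]
eef_rot: [179.9, -0.0, -17.9]
contact_force: [0.8, 0.1, 0.4]
gripper_width: 0.0769
```

>>> {"fn": "step_arm", "kwargs": {"increments": [{"tx":22,"ty":-41.5,"claw":-1}]}}

```text
$.increments[0]: bad value
```

>>> {"fn": "step_arm", "kwargs": {"increments": [{"tx":22,"ty":-41.5,"tz":0,"claw":-1}]}}

```text
$.increments[0]: bad value
```

>>> {"fn": "step_arm", "kwargs": {"increments": [{"tx":22.3,"ty":-41.6,"tz":0,"ax":0,"ay":0,"az":0,"claw":-1},{"tx":22.3,"ty":-41.6,"tz":0,"ax":0,"ay":0,"az":0,"claw":-1},{"tx":22.3,"ty":-41.6,"tz":0,"ax":0,"ay":0,"az":0,"claw":-1},{"tx":22.3,"ty":-41.6,"tz":0,"ax":0,"ay":0,"az":0,"claw":-1},{"tx":22.3,"ty":-41.6,"tz":0,"ax":0,"ay":0,"az":0,"claw":-1},{"tx":22.3,"ty":-41.6,"tz":0,"ax":0,"ay":0,"az":0,"claw":-1},{"tx":22.3,"ty":-41.6,"tz":0,"ax":0,"ay":0,"az":0,"claw":-1},{"tx":22.3,"ty":-41.6,"tz":0,"ax":0,"ay":0,"az":0,"claw":-1},{"tx":22.3,"ty":-41.6,"tz":0,"ax":0,"ay":0,"az":0,"claw":-1},{"tx":22.3,"ty":-41.6,"tz":0,"ax":0,"ay":0,"az":0,"claw":-1},{"tx":22.3,"ty":-41.6,"tz":0,"ax":0,"ay":0,"az":0,"claw":-1},{"tx":22.3,"ty":-41.6,"tz":0,"ax":0,"ay":0,"az":0,"claw":-1}]}}

```text
time_s: 1.9
tcp_pos: [0.5207, 0.058, 0.2074]
eef_rot: [-180.0, -0.0, -18.0]
contact_force: [-0.0, 1.1, 0.8]
gripper_width: 0.0002
```

>>> {"fn": "step_arm", "kwargs": {"increments": [{"tx":22.3,"ty":-41.6,"tz":0,"ax":0,"ay":0,"az":0,"claw":-1},{"tx":22.3,"ty":-41.6,"tz":0,"ax":0,"ay":0,"az":0,"claw":-1},{"tx":0,"ty":0,"tz":-35,"ax":0,"ay":0,"az":0,"claw":-1},{"tx":0,"ty":0,"tz":-36,"ax":0,"ay":0,"az":0,"claw":-1},{"tx":0,"ty":0,"tz":0,"ax":0,"ay":0,"az":0,"claw":-1},{"tx":-10,"ty":0,"tz":0,"ax":0,"ay":0,"az":0,"claw":-1},{"tx":-10,"ty":0,"tz":0,"ax":0,"ay":0,"az":0,"claw":-1},{"tx":-8,"ty":0,"tz":0,"ax":0,"ay":0,"az":0,"claw":-1},{"tx":0,"ty":0,"tz":0,"ax":0,"ay":0,"az":0,"claw":-1},{"tx":0,"ty":0,"tz":0,"ax":0,"ay":0,"az":0,"claw":-1}]}}

```text
time_s: 2.9
tcp_pos: [0.5369, -0.0229, 0.1372]
eef_rot: [-179.9, -0.1, -17.9]
contact_force: [-0.6, -0.2, -0.0]
gripper_width: 0.0004
```

>>> {"fn": "step_arm", "kwargs": {"increments": [{"tx":-4,"ty":0,"tz":0,"ax":0,"ay":0,"az":0,"claw":-1},{"tx":-4,"ty":0,"tz":0,"ax":0,"ay":0,"az":0,"claw":-1},{"tx":0,"ty":0,"tz":0,"ax":0,"ay":0,"az":0,"claw":-1}]}}

```text
time_s: 3.2
tcp_pos: [0.5281, -0.0234, 0.1358]
eef_rot: [180.0, 0.0, -18.0]
contact_force: [-0.8, -0.1, 0.7]
gripper_width: 0.001
```

>>> {"fn": "step_arm", "kwargs": {"increments": [{"tx":-3,"ty":0,"tz":0,"ax":0,"ay":0,"az":0,"claw":-1},{"tx":-3,"ty":0,"tz":0,"ax":0,"ay":0,"az":0,"claw":-1},{"tx":0,"ty":0,"tz":0,"ax":0,"ay":0,"az":0,"claw":-1}]}}

```text
time_s: 3.5
tcp_pos: [0.5221, -0.0235, 0.1358]
eef_rot: [180.0, 0.0, -18.0]
contact_force: [0.2, -0.3, -0.3]
gripper_width: 0.0005
```

Run:
```python
from h import *
from ob import rect
for n in('top','scene'):
    k=cap(n,'f_'+n+'.png');P=cloud(k); hsv=cv2.cvtColor(k['image'],cv2.COLOR_BGR2HSV)
    m=(hsv[...,0]>18)&(hsv[...,0]<30)&(hsv[...,1]>150)&(P[...,2]>.08)
    Q=P[m]; th=np.radians(3.15); q=(Q[:,:2]-[.5763,-.0234])@np.array([[np.cos(th),-np.sin(th)],[np.sin(th),np.cos(th)]])
    print(n,len(Q),'fx range',np.percentile(q[:,0],[3,97]).round(3),'z',np.percentile(Q[:,2],[3,97]).round(3), np.polyfit(Q[:,2]-.084,q[:,0],1).round(3))
```

```text
top 38 fx range [-0.053 -0.049] z [0.135 0.144] [-7.774  0.392]
scene 816 fx range [-0.052 -0.035] z [0.091 0.226] [-0.095 -0.047]
```

Run:
```python
from h import *
a=cv2.imread('pics/f_scene.png')[100:260,160:330]
cv2.imwrite('pics/f_c.png',np.clip(cv2.resize(a,None,fx=3.5,fy=3.5,interpolation=2)*1.4,0,255).astype('uint8'))
```

```text
(no output)
```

View pics/f_c.png

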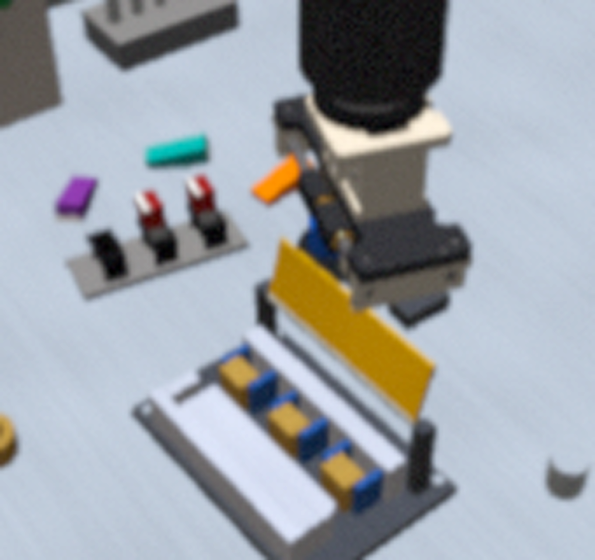

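Run:
```python
from h import *
print(r.get_state()['tcp_pos'],r.finger_overhang)
for n in('scene','top'):
    k=cap(n);P=cloud(k)
    t=r.get_state()['tcp_pos']
    for dz in(.06,.047,.03,.015,0,-.019,-.03):
        uv=proj(k,t+[0,0,dz])[0]; i,j=int(round(uv[1])),int(round(uv[0])); print(n,dz,uv.round(1),k['image'][i,j],P[i,j].round(3))
```

```text
[ 0.52258354 -0.02338019  0.13589381] 0.019
scene 0.06 [263.7 168.8] [44 40 40] [0.572 0.038 0.266]
scene 0.047 [263.5 172.6] [47 44 44] [0.58  0.045 0.264]
scene 0.03 [263.3 177.5] [32 28 29] [0.587 0.054 0.262]
scene 0.015 [263.1 181.7] [59 64 69] [0.587 0.055 0.248]
scene 0 [262.9 185.7] [59 66 70] [0.583 0.051 0.23 ]
scene -0.019 [262.7 190.8] [  0  91 126] [ 0.531 -0.012  0.131]
scene -0.03 [262.6 193.6] [  0  92 126] [ 0.532 -0.01   0.122]
top 0.06 [234.2 172.1] [13 12 14] [ 0.477 -0.03   0.381]
top 0.047 [234.4 173.5] [16 16 16] [ 0.477 -0.029  0.365]
top 0.03 [234.6 175.4] [29 33 34] [ 0.477 -0.031  0.357]
top 0.015 [234.8 177. ] [35 39 41] [ 0.495 -0.028  0.268]
top 0 [234.9 178.5] [29 30 31] [ 0.496 -0.027  0.247]
top -0.019 [235.2 180.4] [37 38 40] [ 0.494 -0.027  0.245]
top -0.03 [235.3 181.5] [43 41 42] [ 0.491 -0.027  0.248]
```

>>> {"fn": "step_arm", "kwargs": {"increments": [{"tx":0,"ty":0,"tz":40,"ax":0,"ay":0,"az":0,"claw":-1},{"tx":20,"ty":0,"tz":40,"ax":0,"ay":0,"az":0,"claw":-1},{"tx":40,"ty":0,"tz":20,"ax":0,"ay":0,"az":0,"claw":-1},{"tx":40,"ty":20,"tz":20,"ax":0,"ay":0,"az":0,"claw":-1},{"tx":0,"ty":40,"tz":0,"ax":0,"ay":0,"az":0,"claw":-1},{"tx":0,"ty":40,"tz":0,"ax":0,"ay":0,"az":0,"claw":-1},{"tx":0,"ty":40,"tz":0,"ax":0,"ay":0,"az":0,"claw":-1},{"tx":0,"ty":0,"tz":0,"ax":0,"ay":0,"az":0,"claw":-1}]}}

```text
time_s: 4.5
tcp_pos: [0.6227, 0.1206, 0.2551]
eef_rot: [-180.0, 0.0, -17.8]
contact_force: [-0.1, -0.5, -0.4]
gripper_width: 0.0004
```

```bash
cat > flap.py <<'E'
from h import *
for n in('top','scene'):
    k=cap(n);P=cloud(k); hsv=cv2.cvtColor(k['image'],cv2.COLOR_BGR2HSV)
    m=(hsv[...,0]>18)&(hsv[...,0]<30)&(hsv[...,1]>150)&(P[...,2]>.07)&(abs(P[...,0]-.55)<.1)
    m=cv2.erode(m.astype('uint8'),np.ones((2,2)))>0
    Q=P[m]; th=np.radians(3.15); q=(Q[:,:2]-[.5763,-.0234])@np.array([[np.cos(th),-np.sin(th)],[np.sin(th),np.cos(th)]])
    print(n,len(Q),'fx',np.percentile(q[:,0],[3,50,97]).round(3),'fy',np.percentile(q[:,1],[2,98]).round(3),'z',np.percentile(Q[:,2],[3,50,97]).round(3))
    for z in(.09,.1,.11,.12,.13,.138,.145):
        w=abs(Q[:,2]-z)<.004; print('  z',z,w.sum(),np.median(q[w,0]).round(4) if w.sum() else '')
E
python3 flap.py
```

```text
top 3 fx [-0.052 -0.052 -0.051] fy [0.032 0.052] z [0.139 0.139 0.141]
  z 0.09 0 
  z 0.1 0 
  z 0.11 0 
  z 0.12 0 
  z 0.13 0 
  z 0.138 3 -0.0521
  z 0.145 1 -0.0524
scene 375 fx [-0.047 -0.04  -0.036] fy [-0.08   0.083] z [0.093 0.109 0.137]
  z 0.09 20 -0.0367
  z 0.1 92 -0.0376
  z 0.11 72 -0.0404
  z 0.12 57 -0.0429
  z 0.13 37 -0.0454
  z 0.138 20 -0.0469
  z 0.145 0
```

>>> {"fn": "step_arm", "kwargs": {"increments": [{"tx":-15,"ty":-45,"tz":0,"ax":0,"ay":0,"az":0,"claw":-1},{"tx":-15,"ty":-45,"tz":0,"ax":0,"ay":0,"az":0,"claw":-1},{"tx":-18,"ty":-45,"tz":0,"ax":0,"ay":0,"az":0,"claw":-1},{"tx":0,"ty":0,"tz":-45,"ax":0,"ay":0,"az":0,"claw":-1},{"tx":0,"ty":0,"tz":-45,"ax":0,"ay":0,"az":0,"claw":-1},{"tx":0,"ty":0,"tz":-40,"ax":0,"ay":0,"az":0,"claw":-1},{"tx":-20,"ty":0,"tz":0,"ax":0,"ay":0,"az":0,"claw":-1},{"tx":-10,"ty":0,"tz":0,"ax":0,"ay":0,"az":0,"claw":-1},{"tx":0,"ty":0,"tz":0,"ax":0,"ay":0,"az":0,"claw":-1}]}}

```text
time_s: 5.5
tcp_pos: [0.5442, -0.019, 0.1269]
eef_rot: [-180.0, -0.1, -18.0]
contact_force: [0.5, 0.1, -0.4]
gripper_width: 0.0002
```

```bash
python3 - <<'E'
from h import *
k=cap('scene')
a=k['image'][130:260,190:330]
cv2.imwrite('pics/f_d.png',np.clip(cv2.resize(a,None,fx=4,fy=4,interpolation=2)*1.4,0,255).astype('uint8'))
E
python3 flap.py
```

```text
top 10 fx [-0.053 -0.052 -0.051] fy [0.032 0.077] z [0.135 0.141 0.144]
  z 0.09 0 
  z 0.1 0 
  z 0.11 0 
  z 0.12 0 
  z 0.13 0 
  z 0.138 8 -0.0519
  z 0.145 4 -0.0525
scene 476 fx [-0.047 -0.041 -0.036] fy [-0.079  0.084] z [0.093 0.111 0.135]
  z 0.09 25 -0.0364
  z 0.1 109 -0.0376
  z 0.11 89 -0.0406
  z 0.12 89 -0.0429
  z 0.13 57 -0.0455
  z 0.138 18 -0.0468
  z 0.145 0
```

View pics/f_d.png

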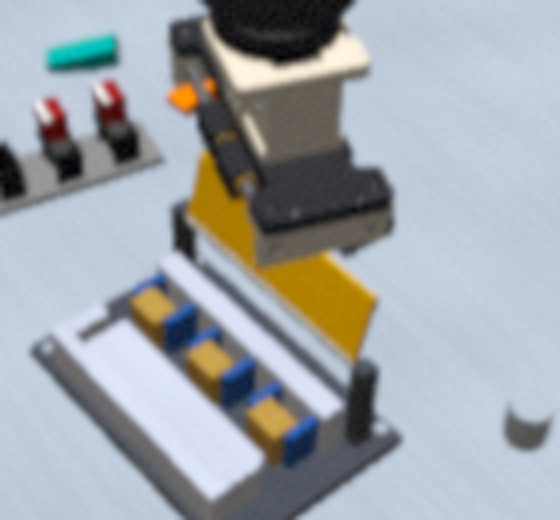

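>>> {"fn": "step_arm", "kwargs": {"increments": [{"tx":-5,"ty":0,"tz":0,"ax":0,"ay":0,"az":0,"claw":-1},{"tx":-5,"ty":0,"tz":0,"ax":0,"ay":0,"az":0,"claw":-1},{"tx":0,"ty":0,"tz":0,"ax":0,"ay":0,"az":0,"claw":-1}]}}

```text
time_s: 5.95
tcp_pos: [0.534, -0.0184, 0.126]
eef_rot: [-180.0, 0.0, -18.0]
contact_force: [1.2, 0.0, -0.8]
gripper_width: 0.0005
```

>>> {"fn": "step_arm", "kwargs": {"increments": [{"tx":-5,"ty":0,"tz":0,"ax":0,"ay":0,"az":0,"claw":-1},{"tx":-3,"ty":0,"tz":0,"ax":0,"ay":0,"az":0,"claw":-1},{"tx":0,"ty":0,"tz":0,"ax":0,"ay":0,"az":0,"claw":-1}]}}

```text
time_s: 6.25
tcp_pos: [0.5261, -0.0184, 0.1259]
eef_rot: [-180.0, 0.0, -18.0]
contact_force: [-0.2, -0.6, -0.8]
gripper_width: 0.0004
```

```bash
python3 flap.py; python3 -c "
from h import *
print(r.get_state()['contact_force'],r.get_state()['joint_torque'])"
```

```text
top 6 fx [-0.054 -0.052 -0.051] fy [-0.038  0.083] z [0.138 0.14  0.142]
  z 0.09 0 
  z 0.1 0 
  z 0.11 0 
  z 0.12 0 
  z 0.13 0 
  z 0.138 5 -0.0522
  z 0.145 2 -0.0535
scene 642 fx [-0.048 -0.042 -0.036] fy [-0.078  0.084] z [0.094 0.114 0.137]
  z 0.09 27 -0.0368
  z 0.1 119 -0.0382
  z 0.11 111 -0.0406
  z 0.12 108 -0.0432
  z 0.13 101 -0.0458
  z 0.138 52 -0.0474
  z 0.145 0 
[ 0.31607833 -0.25733741 -0.03707962] [ 1.22183116e-02 -4.09886956e+01  2.54358280e+01  6.00378960e+00
  6.95445458e-02 -5.69199154e-03]
```

>>> {"fn": "step_arm", "kwargs": {"increments": [{"tx":10,"ty":0,"tz":40,"ax":0,"ay":0,"az":0,"claw":-1},{"tx":10,"ty":0,"tz":40,"ax":0,"ay":0,"az":-8,"claw":-1},{"tx":10,"ty":0,"tz":0,"ax":0,"ay":0,"az":-8,"claw":-1},{"tx":0,"ty":0,"tz":0,"ax":0,"ay":0,"az":-8,"claw":-1},{"tx":0,"ty":0,"tz":0,"ax":0,"ay":0,"az":-8,"claw":-1},{"tx":0,"ty":0,"tz":0,"ax":0,"ay":0,"az":-8,"claw":-1},{"tx":0,"ty":0,"tz":0,"ax":0,"ay":0,"az":-8,"claw":-1},{"tx":0,"ty":0,"tz":0,"ax":0,"ay":0,"az":-8,"claw":-1},{"tx":0,"ty":0,"tz":0,"ax":0,"ay":0,"az":-8,"claw":-1},{"tx":0,"ty":0,"tz":0,"ax":0,"ay":0,"az":-8,"claw":-1},{"tx":0,"ty":0,"tz":0,"ax":0,"ay":0,"az":-8,"claw":-1},{"tx":0,"ty":0,"tz":0,"ax":0,"ay":0,"az":-8,"claw":-1}]}}

```text
time_s: 7.55
tcp_pos: [0.5567, -0.0184, 0.2057]
eef_rot: [180.0, -0.0, -106.3]
contact_force: [0.1, -0.0, 0.6]
gripper_width: 0.0001
```

Run:
```python
from h import *
k=cap('scene');t=r.get_state()['tcp_pos'];a=k['image'].copy()
a=cv2.resize(np.clip(a*1.4,0,255).astype('uint8'),None,fx=4,fy=4,interpolation=2)
for dz,col in((0,(0,0,255)),(-.019,(0,255,0))):
    u=proj(k,t+[0,0,dz])[0]*4+1.5; cv2.circle(a,tuple(int(v) for v in u),4,col,1)
print(t,r.get_state()['eef_rot'],u/4)
cv2.imwrite('pics/f_e.png',a[360:960,720:1360])
```

```text
[ 0.55664474 -0.01838797  0.2057608 ] [ 1.79990404e+02 -5.90091053e-03 -1.06795506e+02] [254.32761007 178.38804586]
```

View pics/f_e.png

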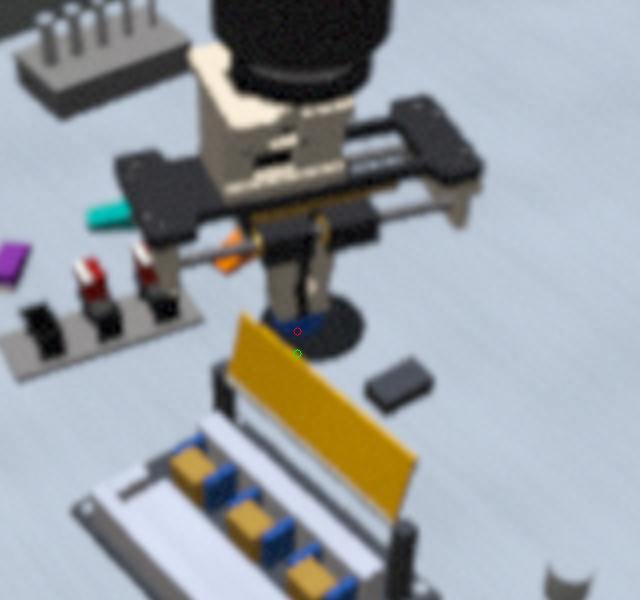

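Run:
```python
from h import *
k=cap('scene');t=r.get_state()['tcp_pos'];P=cloud(k)
sub=P[150:185,235:275]
for v in range(158,182):
    print(v,[tuple((P[v,u]*1000).round(0).astype(int)) for u in (249,252,254,256,259,261)])
```

```text
158 [(np.int64(576), np.int64(-14), np.int64(265)), (np.int64(568), np.int64(-12), np.int64(262)), (np.int64(563), np.int64(-11), np.int64(260)), (np.int64(558), np.int64(-10), np.int64(259)), (np.int64(552), np.int64(-7), np.int64(257)), (np.int64(547), np.int64(-5), np.int64(256))]
159 [(np.int64(576), np.int64(-12), np.int64(263)), (np.int64(568), np.int64(-12), np.int64(259)), (np.int64(563), np.int64(-11), np.int64(257)), (np.int64(558), np.int64(-10), np.int64(255)), (np.int64(552), np.int64(-6), np.int64(255)), (np.int64(547), np.int64(-5), np.int64(253))]
160 [(np.int64(576), np.int64(-13), np.int64(259)), (np.int64(569), np.int64(-11), np.int64(257)), (np.int64(563), np.int64(-11), np.int64(253)), (np.int64(558), np.int64(-10), np.int64(252)), (np.int64(552), np.int64(-6), np.int64(252)), (np.int64(547), np.int64(-5), np.int64(250))]
161 [(np.int64(576), np.int64(-13), np.int64(256)), (np.int64(569), np.int64(-10), np.int64(255)), (np.int64(563), np.int64(-11), np.int64(251)), (np.int64(559), np.int64(-9), np.int64(250)), (np.int64(553), np.int64(-5), np.int64(250)), (np.int
[... 5016 characters left out ...]
(437), np.int64(-164), np.int64(4)), (np.int64(430), np.int64(-157), np.int64(5)), (np.int64(423), np.int64(-155), np.int64(3))]
180 [(np.int64(534), np.int64(-70), np.int64(127)), (np.int64(531), np.int64(-60), np.int64(133)), (np.int64(529), np.int64(-54), np.int64(137)), (np.int64(525), np.int64(-51), np.int64(137)), (np.int64(429), np.int64(-158), np.int64(-1)), (np.int64(425), np.int64(-154), np.int64(0))]
181 [(np.int64(535), np.int64(-69), np.int64(124)), (np.int64(532), np.int64(-59), np.int64(131)), (np.int64(529), np.int64(-54), np.int64(133)), (np.int64(529), np.int64(-45), np.int64(140)), (np.int64(432), np.int64(-154), np.int64(0)), (np.int64(427), np.int64(-151), np.int64(-1))]
```

>>> {"fn": "step_arm", "kwargs": {"increments": [{"tx":0,"ty":0,"tz":0,"ax":0,"ay":0,"az":0,"claw":1},{"tx":0,"ty":0,"tz":0,"ax":0,"ay":0,"az":0,"claw":1},{"tx":0,"ty":0,"tz":0,"ax":0,"ay":0,"az":0,"claw":1},{"tx":0,"ty":0,"tz":0,"ax":0,"ay":0,"az":0,"claw":1},{"tx":0,"ty":0,"tz":0,"ax":0,"ay":0,"az":0,"claw":1},{"tx":0,"ty":0,"tz":0,"ax":0,"ay":0,"az":0,"claw":1}]}}

```text
time_s: 8.25
tcp_pos: [0.5566, -0.0184, 0.2059]
eef_rot: [-180.0, 0.0, -106.0]
contact_force: [0.1, -0.3, -0.1]
gripper_width: 0.043
```

Run:
```python
from h import *
t=r.get_state()['tcp_pos'];print(t,r.get_state()['gripper_width'])
for n in('scene','top'):
    k=cap(n);P=cloud(k).reshape(-1,3)
    m=(np.abs(P[:,:2]-t[:2]).max(1)<.13)&(P[:,2]>.15)&(P[:,2]<.34)
    Q=P[m]; a=np.radians(-16.8); l=(Q[:,:2]-t[:2])@np.array([[np.cos(a),-np.sin(a)],[np.sin(a),np.cos(a)]])*1000
    for z in np.arange(.17,.34,.01):
        w=abs(Q[:,2]-z)<.005
        if w.any(): print(n,round(z,2),w.sum(),'jaw',np.percentile(l[w,0],[1,50,99]).round(0),'lat',np.percentile(l[w,1],[1,50,99]).round(0))
    a=cv2.resize(np.clip(k['image']*1.4,0,255).astype('uint8'),None,fx=4,fy=4,interpolation=2)
    cv2.imwrite('pics/g_%s.png'%n,a[360:960,720:1360])
```

```text
[ 0.55656868 -0.018371    0.20588588] 0.04304388489939712
scene 0.23 39 jaw [-34. -20.  38.] lat [-9.  9. 12.]
scene 0.24 59 jaw [-36. -20.  39.] lat [-10.   9.  13.]
scene 0.25 62 jaw [-36. -21.  40.] lat [-11.   9.  12.]
scene 0.26 57 jaw [-38. -20.  42.] lat [-11.  10.  14.]
scene 0.27 59 jaw [-40. -22.  41.] lat [-4. 10. 12.]
scene 0.28 17 jaw [-32. -27. -24.] lat [-10.  10.  12.]
scene 0.29 40 jaw [-86. -24.  91.] lat [-24.   4.  40.]
scene 0.3 189 jaw [-86. -23.  89.] lat [-26.  37.  41.]
scene 0.31 407 jaw [-85. -26.  89.] lat [-27.  31.  40.]
scene 0.32 271 jaw [-91.  10.  98.] lat [-20.  25.  41.]
scene 0.33 1086 jaw [-94.  21.  98.] lat [-36.  15.  40.]
top 0.29 4 jaw [-53.  82.  85.] lat [-37. -35.   6.]
top 0.3 44 jaw [-86. -57.  83.] lat [-40. -11.  30.]
top 0.31 325 jaw [-61. -38.  70.] lat [-39. -15.  37.]
top 0.32 347 jaw [-95. -43.  64.] lat [-38.  -3.  38.]
top 0.33 633 jaw [-97. -75.  92.] lat [-39.  -6.  37.]
```

View pics/g_scene.png

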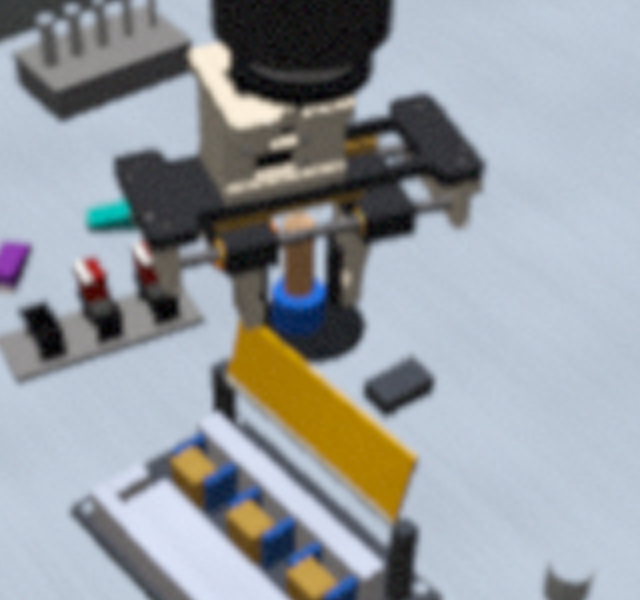

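>>> {"fn": "step_arm", "kwargs": {"increments": [{"tx":3,"ty":0,"tz":0,"ax":0,"ay":0,"az":0,"claw":-1},{"tx":0,"ty":0,"tz":0,"ax":0,"ay":0,"az":0,"claw":-1},{"tx":0,"ty":0,"tz":0,"ax":0,"ay":0,"az":0,"claw":-1},{"tx":0,"ty":0,"tz":0,"ax":0,"ay":0,"az":0,"claw":-1},{"tx":0,"ty":0,"tz":-40,"ax":0,"ay":0,"az":0,"claw":-1},{"tx":0,"ty":0,"tz":-40,"ax":0,"ay":0,"az":0,"claw":-1},{"tx":0,"ty":0,"tz":-33,"ax":0,"ay":0,"az":0,"claw":-1},{"tx":-6,"ty":0,"tz":0,"ax":0,"ay":0,"az":0,"claw":-1},{"tx":-6,"ty":0,"tz":0,"ax":0,"ay":0,"az":0,"claw":-1},{"tx":-6,"ty":0,"tz":0,"ax":0,"ay":0,"az":0,"claw":-1},{"tx":0,"ty":0,"tz":0,"ax":0,"ay":0,"az":0,"claw":-1}]}}

```text
time_s: 9.45
tcp_pos: [0.5419, -0.0181, 0.095]
eef_rot: [-179.8, 0.1, -106.0]
contact_force: [0.8, 0.7, 0.6]
gripper_width: 0.0004
```

>>> {"fn": "step_arm", "kwargs": {"increments": [{"tx":-3,"ty":0,"tz":0,"ax":0,"ay":0,"az":0,"claw":-1},{"tx":-3,"ty":0,"tz":0,"ax":0,"ay":0,"az":0,"claw":-1},{"tx":0,"ty":0,"tz":0,"ax":0,"ay":0,"az":0,"claw":-1}]}}

```text
time_s: 9.75
tcp_pos: [0.536, -0.0182, 0.0936]
eef_rot: [-179.9, 0.0, -106.0]
contact_force: [1.7, 0.2, 1.3]
gripper_width: 0.0005
```

```bash
python3 flap.py
```

```text
Traceback (most recent call last):
  File "flap.py", line 7, in <module>
    print(n,len(Q),'fx',np.percentile(q[:,0],[3,50,97]).round(3),'fy',np.percentile(q[:,1],[2,98]).round(3),'z',np.percentile(Q[:,2],[3,50,97]).round(3))
                        ~~~~~~~~~~~~~^^^^^^^^^^^^^^^^^^
IndexError: index -1 is out of bounds for axis 0 with size 0
```

>>> {"fn": "step_arm", "kwargs": {"increments": [{"tx":-3,"ty":0,"tz":0,"ax":0,"ay":0,"az":0,"claw":-1},{"tx":-2,"ty":0,"tz":0,"ax":0,"ay":0,"az":0,"claw":-1},{"tx":0,"ty":0,"tz":0,"ax":0,"ay":0,"az":0,"claw":-1}]}}

```text
time_s: 10.1
tcp_pos: [0.5348, -0.0177, 0.0946]
eef_rot: [-179.6, 0.2, -105.9]
contact_force: [11.4, -1.6, 0.3]
gripper_width: 0.0002
```

>>> {"fn": "step_arm", "kwargs": {"increments": [{"tx":-2,"ty":0,"tz":0,"ax":0,"ay":0,"az":0,"claw":-1},{"tx":-2,"ty":0,"tz":0,"ax":0,"ay":0,"az":0,"claw":-1},{"tx":0,"ty":0,"tz":0,"ax":0,"ay":0,"az":0,"claw":-1}]}}

```text
time_s: 10.4
tcp_pos: [0.5337, -0.0172, 0.0958]
eef_rot: [-179.3, 0.3, -105.8]
contact_force: [17.2, -1.4, 0.6]
gripper_width: 0.0004
```

```bash
sed -i "s/print(n,len(Q),'fx'/if len(Q)<3: continue\n    print(n,len(Q),'fx'/" flap.py; python3 flap.py
```

```text
scene 476 fx [-0.065 -0.049 -0.039] fy [-0.074  0.085] z [0.092 0.107 0.129]
  z 0.09 46 -0.0397
  z 0.1 117 -0.0441
  z 0.11 93 -0.0513
  z 0.12 84 -0.0596
  z 0.13 35 -0.0647
  z 0.138 0 
  z 0.145 0
```

>>> {"fn": "step_arm", "kwargs": {"increments": [{"tx":15,"ty":0,"tz":0,"ax":0,"ay":0,"az":0,"claw":-1},{"tx":5,"ty":0,"tz":35,"ax":0,"ay":0,"az":0,"claw":0.2},{"tx":10,"ty":35,"tz":0,"ax":0,"ay":0,"az":-0.7,"claw":0.7},{"tx":0,"ty":45,"tz":0,"ax":0,"ay":0,"az":0,"claw":0.7},{"tx":0,"ty":45,"tz":0,"ax":0,"ay":0,"az":0,"claw":0.7},{"tx":0,"ty":45,"tz":0,"ax":0,"ay":0,"az":0,"claw":0.7},{"tx":0,"ty":45,"tz":0,"ax":0,"ay":0,"az":0,"claw":0.7},{"tx":0,"ty":45,"tz":0,"ax":0,"ay":0,"az":0,"claw":0.7},{"tx":0,"ty":20,"tz":-30,"ax":0,"ay":0,"az":0,"claw":0.7},{"tx":0,"ty":0,"tz":0,"ax":0,"ay":0,"az":0,"claw":0.7}]}}

```text
time_s: 11.5
tcp_pos: [0.5537, 0.2627, 0.0935]
eef_rot: [179.7, -0.3, -106.6]
contact_force: [-1.4, -0.3, -1.4]
gripper_width: 0.0666
```

```bash
cat > st.py <<'E'
from h import *
s=r.get_state();print(s['time_s'],s['tcp_pos'].round(4),s['eef_rot'].round(2),s['contact_force'].round(1),round(s['gripper_width'],4))
E
python3 st.py
python3 - <<'E'
from h import *
from ob import rect
for n in('top','scene'):
    P=cloud(cap(n)).reshape(-1,3)
    rect(P,(.4,.13),(.7,.4),.042,.06,n+' blank'); rect(P,(.3,-.3),(.5,-.1),.095,.115,n+' mallet')
E
```

```text
11.5 [0.5537 0.2627 0.0935] [ 179.73   -0.3  -106.57] [-1.4 -0.3 -1.4] 0.0666
top blank 809 c [555.9 262.9] sz [150.1  44.4] a 73.2 mean [549.9 246.3  50.6] zmed 0.0506 major 75.3
top mallet 105 c [ 412.  -204.3] sz [24.4 23.2] a 89.6 mean [ 412.  -204.4  103.6] zmed 0.1037 major 120.9
scene blank 790 c [564.3 284.6] sz [102.8  45.6] a 73.9 mean [566.7 288.3  49.4] zmed 0.0496 major 73.7
scene mallet 44 c [ 415.6 -203.4] sz [21.7 22.8] a 61.0 mean [ 416.4 -202.9  102.8] zmed 0.1035 major 96.7
```

>>> {"fn": "step_arm", "kwargs": {"increments": [{"tx":3,"ty":-0.5,"tz":-30,"ax":0,"ay":0,"az":0,"claw":0.7},{"tx":0,"ty":0,"tz":-30,"ax":0,"ay":0,"az":0,"claw":0.7},{"tx":0,"ty":0,"tz":-22,"ax":0,"ay":0,"az":0,"claw":0.7},{"tx":0,"ty":0,"tz":0,"ax":0,"ay":0,"az":0,"claw":0.7}], "newtons": 40}}

```text
time_s: 12.0
tcp_pos: [0.558, 0.2585, 0.0137]
eef_rot: [179.8, -0.2, -106.8]
contact_force: [-0.1, -0.3, 0.3]
gripper_width: 0.0743
```

>>> {"fn": "step_arm", "kwargs": {"increments": [{"tx":0,"ty":0,"tz":0,"ax":0,"ay":0,"az":0,"claw":-1},{"tx":0,"ty":0,"tz":0,"ax":0,"ay":0,"az":0,"claw":-1},{"tx":0,"ty":0,"tz":0,"ax":0,"ay":0,"az":0,"claw":-1},{"tx":0,"ty":0,"tz":0,"ax":0,"ay":0,"az":0,"claw":-1},{"tx":0,"ty":0,"tz":0,"ax":0,"ay":0,"az":0,"claw":-1},{"tx":0,"ty":0,"tz":20,"ax":0,"ay":0,"az":0,"claw":-1},{"tx":0,"ty":0,"tz":40,"ax":0,"ay":0,"az":0,"claw":-1},{"tx":0,"ty":0,"tz":0,"ax":0,"ay":0,"az":0,"claw":-1}]}}

```text
time_s: 12.8
tcp_pos: [0.5623, 0.263, 0.0809]
eef_rot: [-179.7, 0.3, -106.6]
contact_force: [1.6, 0.9, -2.8]
gripper_width: 0.0438
```

```bash
python3 st.py
python3 - <<'E'
from h import *
from ob import rect
for n in('top','scene'):
    P=cloud(cap(n)).reshape(-1,3)
    for z in((.095,.12),):rect(P,(.4,.13),(.7,.4),*z,n+' blank')
E
```

```text
12.8 [0.5623 0.263  0.0809] [-179.71    0.34 -106.61] [ 1.6  0.9 -2.8] 0.0438
top blank 649 c [568.6 260. ] sz [148.8  58.8] a 72.3 mean [550.5 226.5 113.4] zmed 0.1142 major 72.9
scene blank 757 c [566.2 294.2] sz [88.9 73.7] a 89.1 mean [575.2 300.2 110. ] zmed 0.111 major 62.4
```

>>> {"fn": "step_arm", "kwargs": {"increments": [{"tx":0,"ty":0,"tz":20,"ax":0,"ay":0,"az":0,"claw":-1},{"tx":0,"ty":0,"tz":0,"ax":0,"ay":0,"az":0,"claw":-1},{"tx":0,"ty":0,"tz":0,"ax":0,"ay":0,"az":0,"claw":-1},{"tx":0,"ty":0,"tz":0,"ax":0,"ay":0,"az":0,"claw":-1}]}}

```text
time_s: 13.3
tcp_pos: [0.5587, 0.2606, 0.0942]
eef_rot: [179.9, -0.1, -106.7]
contact_force: [-0.2, 0.2, -4.8]
gripper_width: 0.0437
```

```bash
cat > bl.py <<'E'
from h import *
import sys
# ends of the blank top: points at blank top height outside gripper body
z0=float(sys.argv[1]); t=r.get_state()['tcp_pos'];a=np.radians(float(sys.argv[2]))
for n in('top','scene'):
    P=cloud(cap(n)).reshape(-1,3)
    m=(abs(P[:,2]-z0)<.008)&(np.abs(P[:,:2]-t[:2]).max(1)<.13); Q=P[m]
    l=(Q[:,:2]-t[:2])@np.array([[np.cos(a),-np.sin(a)],[np.sin(a),np.cos(a)]])*1000
    w=abs(l[:,0])<35
    if w.sum()<5: print(n,'none');continue
    b=l[w]; far=b[b[:,1]>45]; near=b[b[:,1]<-45]
    print(n,w.sum(),'along',np.percentile(b[:,1],[1,99]).round(1),'z',np.median(Q[w,2]).round(4))
    for q in(far,near):
        if len(q)>8: print('   across',np.percentile(q[:,0],[2,50,98]).round(1),len(q))
E
python3 st.py; python3 bl.py .13 -16.7
```

```text
13.3 [0.5587 0.2606 0.0942] [ 1.7991e+02 -1.0000e-01 -1.0670e+02] [-0.2  0.2 -4.8] 0.0437
top 621 along [-74.   44.1] z 0.1281
   across [-21.8  -1.2  20.7] 253
scene 664 along [-13.4  75. ] z 0.127
   across [-18.8   3.3  22.8] 287
```

>>> {"fn": "step_arm", "kwargs": {"increments": [{"tx":35,"ty":0,"tz":25,"ax":0,"ay":0,"az":0,"claw":-1},{"tx":32,"ty":-20,"tz":0,"ax":0,"ay":0,"az":5,"claw":-1},{"tx":0,"ty":-40,"tz":0,"ax":0,"ay":0,"az":5,"claw":-1},{"tx":0,"ty":-40,"tz":0,"ax":0,"ay":0,"az":5,"claw":-1},{"tx":0,"ty":-40,"tz":0,"ax":0,"ay":0,"az":4.9,"claw":-1},{"tx":0,"ty":-40,"tz":0,"ax":0,"ay":0,"az":0,"claw":-1},{"tx":0,"ty":-40,"tz":0,"ax":0,"ay":0,"az":0,"claw":-1},{"tx":0,"ty":-40,"tz":0,"ax":0,"ay":0,"az":0,"claw":-1},{"tx":0,"ty":-21.6,"tz":0,"ax":0,"ay":0,"az":0,"claw":-1},{"tx":0,"ty":0,"tz":-20,"ax":0,"ay":0,"az":0,"claw":-1},{"tx":0,"ty":0,"tz":0,"ax":0,"ay":0,"az":0,"claw":-1},{"tx":0,"ty":0,"tz":0,"ax":0,"ay":0,"az":0,"claw":-1}]}}

```text
time_s: 14.6
tcp_pos: [0.6261, -0.0206, 0.1002]
eef_rot: [179.9, -0.0, -86.8]
contact_force: [0.9, -0.1, -4.5]
gripper_width: 0.0435
```

```bash
python3 st.py; python3 bl.py .133 3.15
```

```text
14.6 [ 0.6261 -0.0206  0.1002] [ 1.7989e+02 -3.0000e-02 -8.6780e+01] [ 0.9 -0.1 -4.5] 0.0435
top 658 along [-74.1  73.9] z 0.1337
   across [-22.2  -2.2  21.5] 252
   across [-22.2  -1.7  20.1] 245
scene 552 along [-24.4  74.6] z 0.1341
   across [-19.6   3.6  23.5] 208
```

Centred. Lower: rep z 0.100 → ~0.047, the last part slowly.

>>> {"fn": "step_arm", "kwargs": {"increments": [{"tx":0,"ty":0,"tz":-20,"ax":0,"ay":0,"az":0,"claw":-1},{"tx":0,"ty":0,"tz":-15,"ax":0,"ay":0,"az":0,"claw":-1},{"tx":0,"ty":0,"tz":-5,"ax":0,"ay":0,"az":0,"claw":-1},{"tx":0,"ty":0,"tz":0,"ax":0,"ay":0,"az":0,"claw":-1}]}}

```text
time_s: 15.1
tcp_pos: [0.6264, -0.0201, 0.0607]
eef_rot: [180.0, -0.0, -86.7]
contact_force: [-0.3, -0.1, -5.1]
gripper_width: 0.0439
```

>>> {"fn": "step_arm", "kwargs": {"increments": [{"tx":0,"ty":0,"tz":-5,"ax":0,"ay":0,"az":0,"claw":-1},{"tx":0,"ty":0,"tz":-4,"ax":0,"ay":0,"az":0,"claw":-1},{"tx":0,"ty":0,"tz":0,"ax":0,"ay":0,"az":0,"claw":-1},{"tx":0,"ty":0,"tz":0,"ax":0,"ay":0,"az":0,"claw":-1}]}}

```text
time_s: 15.5
tcp_pos: [0.627, -0.0205, 0.0522]
eef_rot: [-180.0, 0.0, -86.8]
contact_force: [-0.1, -0.9, -4.4]
gripper_width: 0.0435
```

```bash
python3 st.py; python3 bl.py .08 3.15
```

```text
15.5 [ 0.627  -0.0205  0.0522] [-179.96    0.    -86.77] [-0.1 -0.9 -4.4] 0.0435
top 505 along [-75.2  73.4] z 0.0852
   across [-22.5  -2.5  20. ] 181
   across [-22.2  -2.7  20.8] 205
scene 524 along [-29.3  74.2] z 0.085
   across [-19.8   4.1  22.8] 216
```

>>> {"fn": "step_arm", "kwargs": {"increments": [{"tx":0,"ty":0,"tz":-3,"ax":0,"ay":0,"az":0,"claw":-1},{"tx":0,"ty":0,"tz":-2,"ax":0,"ay":0,"az":0,"claw":-1},{"tx":0,"ty":0,"tz":0,"ax":0,"ay":0,"az":0,"claw":-1}]}}

```text
time_s: 15.9
tcp_pos: [0.6267, -0.0205, 0.0469]
eef_rot: [-180.0, -0.0, -86.8]
contact_force: [1.2, 0.1, -3.5]
gripper_width: 0.0434
```

>>> {"fn": "step_arm", "kwargs": {"increments": [{"tx":0,"ty":0,"tz":0,"ax":0,"ay":0,"az":0,"claw":0.5},{"tx":0,"ty":0,"tz":0,"ax":0,"ay":0,"az":0,"claw":0.5},{"tx":0,"ty":0,"tz":0,"ax":0,"ay":0,"az":0,"claw":0.5},{"tx":0,"ty":0,"tz":40,"ax":0,"ay":0,"az":0,"claw":0.5},{"tx":0,"ty":0,"tz":45,"ax":0,"ay":0,"az":0,"claw":0.5},{"tx":0,"ty":-45,"tz":0,"ax":0,"ay":0,"az":8,"claw":0.5},{"tx":0,"ty":-45,"tz":0,"ax":0,"ay":0,"az":8,"claw":0.5},{"tx":0,"ty":-45,"tz":0,"ax":0,"ay":0,"az":8,"claw":0.5},{"tx":0,"ty":0,"tz":0,"ax":0,"ay":0,"az":8,"claw":0.5},{"tx":0,"ty":0,"tz":0,"ax":0,"ay":0,"az":8,"claw":0.5}]}}

```text
time_s: 16.9
tcp_pos: [0.6265, -0.1574, 0.132]
eef_rot: [-180.0, -0.0, -46.6]
contact_force: [-0.1, 0.5, -0.1]
gripper_width: 0.0656
```

```bash
python3 st.py
cat > chk.py <<'E'
from h import *
from ob import rect
th=np.radians(3.15);o=np.array([.5763,-.0234]);R2=np.array([[np.cos(th),-np.sin(th)],[np.sin(th),np.cos(th)]])
for n in('top','scene'):
    P=cloud(cap(n)).reshape(-1,3)
    F=np.c_[(P[:,:2]-o)@R2,P[:,2]]
    rect(F,(.02,-.1),(.09,.1),.070,.09,n+' blank(fixture frame)')
    rect(F,(-.02,-.1),(.02,.1),.060,.13,n+' wedges(fixture frame)')
    rect(P,(.4,-.36),(.53,-.24),.061,.09,n+' wedgeA')
    rect(P,(.53,-.36),(.68,-.24),.061,.09,n+' wedgeB')
    rect(P,(.3,-.3),(.5,-.1),.095,.115,n+' mallet')
E
python3 chk.py
```

```text
16.9 [ 0.6265 -0.1574  0.132 ] [-1.7999e+02 -2.0000e-02 -4.6600e+01] [-0.1  0.5 -0.1] 0.0656
top blank(fixture frame) 782 c [ 50.2 -19.1] sz [113.4  45.3] a 89.7 mean [ 49.2 -23.1  80.2] zmed 0.0804 major 89.8
top wedges(fixture frame) none 0
top wedgeA 101 c [ 505.8 -282. ] sz [26.2 19.8] a 82.2 mean [ 505.1 -281.9   69.8] zmed 0.0701 major 82.6
top wedgeB 101 c [ 554.9 -290.5] sz [27.  19.9] a 82.4 mean [ 554.1 -290.3   69.5] zmed 0.0702 major 83.2
top mallet 103 c [ 412.  -205.1] sz [23. 23.] a 89.6 mean [ 412.1 -204.6  103.9] zmed 0.1041 major 145.0
scene blank(fixture frame) 833 c [52.1 -0.7] sz [ 45.4 151.8] a 0.0 mean [53.7  4.5 79.6] zmed 0.08 major 90.1
scene wedges(fixture frame) none 0
scene wedgeA 45 c [ 507.1 -282.1] sz [27.4 19.4] a 80.9 mean [ 509.1 -279.8   68.1] zmed 0.0686 major 92.8
scene wedgeB none 0
scene mallet 46 c [ 415.5 -203.6] sz [21.5 22. ] a 54.0 mean [ 416.4 -202.9  102.5] zmed 0.1037 major 129.9
```

>>> {"fn": "step_arm", "kwargs": {"increments": [{"tx":-30,"ty":-31,"tz":0,"ax":0,"ay":0,"az":8,"claw":0.4},{"tx":-30,"ty":-31,"tz":0,"ax":0,"ay":0,"az":8,"claw":0.4},{"tx":-30,"ty":-31,"tz":0,"ax":0,"ay":0,"az":8,"claw":0.4},{"tx":-30,"ty":-31.6,"tz":0,"ax":0,"ay":0,"az":8,"claw":0.4},{"tx":0,"ty":0,"tz":-30,"ax":0,"ay":0,"az":5.1,"claw":0.4},{"tx":0,"ty":0,"tz":0,"ax":0,"ay":0,"az":0,"claw":0.4},{"tx":0,"ty":0,"tz":0,"ax":0,"ay":0,"az":0,"claw":0.4}], "newtons": 30}}

```text
time_s: 17.7
tcp_pos: [0.5067, -0.2799, 0.1021]
eef_rot: [180.0, 0.0, -9.9]
contact_force: [-0.2, 0.1, 1.3]
gripper_width: 0.0615
```

```bash
python3 st.py
```

```text
17.7 [ 0.5067 -0.2799  0.1021] [ 1.7998e+02  5.0000e-02 -9.9400e+00] [-0.2  0.1  1.3] 0.0615
```

>>> {"fn": "step_arm", "kwargs": {"increments": [{"tx":0,"ty":-2,"tz":-30,"ax":0,"ay":0,"az":0.4,"claw":0.4},{"tx":0,"ty":0,"tz":-30,"ax":0,"ay":0,"az":0,"claw":0.4},{"tx":0,"ty":0,"tz":-17,"ax":0,"ay":0,"az":0,"claw":0.4},{"tx":0,"ty":0,"tz":-5,"ax":0,"ay":0,"az":0,"claw":0.4},{"tx":0,"ty":0,"tz":0,"ax":0,"ay":0,"az":0,"claw":0.4}]}}

```text
time_s: 18.2
tcp_pos: [0.5075, -0.2816, 0.0202]
eef_rot: [180.0, 0.0, -9.3]
contact_force: [-0.1, -0.8, 0.1]
gripper_width: 0.0614
```

>>> {"fn": "step_arm", "kwargs": {"increments": [{"tx":0,"ty":0,"tz":0,"ax":0,"ay":0,"az":0,"claw":-1},{"tx":0,"ty":0,"tz":0,"ax":0,"ay":0,"az":0,"claw":-1},{"tx":0,"ty":0,"tz":0,"ax":0,"ay":0,"az":0,"claw":-1},{"tx":0,"ty":0,"tz":0,"ax":0,"ay":0,"az":0,"claw":-1},{"tx":0,"ty":0,"tz":0,"ax":0,"ay":0,"az":0,"claw":-1}]}}

```text
time_s: 18.7
tcp_pos: [0.5067, -0.2822, 0.0202]
eef_rot: [180.0, -0.0, -9.3]
contact_force: [-0.9, -1.9, 0.7]
gripper_width: 0.0269
```

```bash
python3 st.py; python3 chk.py | grep -E 'mallet|blank'
```

```text
18.7 [ 0.5067 -0.2822  0.0202] [ 1.80e+02 -4.00e-02 -9.29e+00] [-0.9 -1.9  0.7] 0.0269
top blank(fixture frame) 430 c [49.8 46.4] sz [55.8 46.1] a 88.1 mean [49.2 47.1 80.4] zmed 0.0806 major 93.4
top mallet 116 c [ 435.9 -236.4] sz [112.3  81.3] a 79.7 mean [ 419.3 -208.1  104.9] zmed 0.1045 major 144.0
scene blank(fixture frame) 834 c [51.7 -0.2] sz [151.6  45.1] a 90.0 mean [53.6  4.9 79.6] zmed 0.0801 major 90.1
scene mallet 57 c [ 449.8 -195. ] sz [96.8 26.1] a 16.4 mean [ 432.4 -200.3  104.6] zmed 0.1042 major 8.4
```

>>> {"fn": "step_arm", "kwargs": {"increments": [{"tx":0,"ty":0,"tz":15,"ax":0,"ay":0,"az":0,"claw":-1},{"tx":0,"ty":0,"tz":35,"ax":0,"ay":0,"az":0,"claw":-1},{"tx":0,"ty":0,"tz":40,"ax":0,"ay":0,"az":0,"claw":-1},{"tx":30,"ty":34,"tz":0,"ax":0,"ay":0,"az":4,"claw":-1},{"tx":25,"ty":40,"tz":0,"ax":0,"ay":0,"az":4,"claw":-1},{"tx":20,"ty":40,"tz":0,"ax":0,"ay":0,"az":4.4,"claw":-1},{"tx":0,"ty":40,"tz":0,"ax":0,"ay":0,"az":0,"claw":-1},{"tx":0,"ty":40,"tz":0,"ax":0,"ay":0,"az":0,"claw":-1},{"tx":0,"ty":0,"tz":0,"ax":0,"ay":0,"az":0,"claw":-1},{"tx":0,"ty":0,"tz":0,"ax":0,"ay":0,"az":0,"claw":-1}]}}

```text
time_s: 19.8
tcp_pos: [0.5814, -0.087, 0.1096]
eef_rot: [-180.0, 0.0, 3.2]
contact_force: [0.1, 0.3, -1.1]
gripper_width: 0.0261
```

```bash
python3 st.py
cat > hw.py <<'E'
from h import *
th=np.radians(3.15);o=np.array([.5763,-.0234]);R2=np.array([[np.cos(th),-np.sin(th)],[np.sin(th),np.cos(th)]])
t=r.get_state()['tcp_pos'];print('tcp f',((t[:2]-o)@R2*1000).round(1))
k=cap('scene');P=cloud(k);F=np.concatenate([(P[...,:2]-o)@R2,P[...,2:]],-1)*1000; tf=(t[:2]-o)@R2*1000
hsv=cv2.cvtColor(k['image'],cv2.COLOR_BGR2HSV)
near=(abs(F[...,0]-tf[0])<40)&(abs(F[...,1]-tf[1])<40)
m=(((hsv[...,0]<8)|(hsv[...,0]>172))&(hsv[...,1]>110)&(hsv[...,2]>40)&near)
if m.sum():
    Q=F[m];print('red',m.sum(),np.percentile(Q,[3,50,97],axis=0).round(1).tolist())
m2=near&(F[...,2]>t[2]*1000-55)&(F[...,2]<t[2]*1000+18)
Q=F[m2]; 
for z in np.arange(t[2]*1000-50,t[2]*1000+18,8):
    w=abs(Q[:,2]-z)<4
    if w.sum()>3: print(round(z),w.sum(),'x',np.percentile(Q[w,0],[5,50,95]).round(1),'y',np.percentile(Q[w,1],[3,50,97]).round(1))
E
python3 hw.py
```

```text
19.8 [ 0.5814 -0.087   0.1096] [-1.7999e+02  3.0000e-02  3.2400e+00] [ 0.1  0.3 -1.1] 0.0261
tcp f [  1.6 -63.8]
red 18 [[9.7, -75.1, 136.2], [10.8, -62.5, 141.9], [12.1, -54.4, 150.5]]
76 23 x [29.2 34.2 40.7] y [-75.9 -47.5 -25.4]
84 57 x [-34.6  34.8  41. ] y [-72.4 -48.7 -25.5]
92 23 x [-38.2 -36.  -31.8] y [-55.9 -40.5 -26.1]
100 11 x [-7.8  0.1  1.6] y [-73.9 -53.1 -49.8]
108 14 x [-7.9  0.7  3.5] y [-74.2 -51.9 -50. ]
116 11 x [-6.9  5.1  6.4] y [-75.8 -55.7 -50.3]
124 5 x [7.8 7.9 8.3] y [-73.2 -64.5 -52.6]
```

>>> {"fn": "step_arm", "kwargs": {"increments": [{"tx":0.5,"ty":-1.3,"tz":-20,"ax":0,"ay":0,"az":0,"claw":-1},{"tx":0,"ty":0,"tz":-15,"ax":0,"ay":0,"az":0,"claw":-1},{"tx":0,"ty":0,"tz":-5,"ax":0,"ay":0,"az":0,"claw":-1},{"tx":0,"ty":0,"tz":-5,"ax":0,"ay":0,"az":0,"claw":-1},{"tx":0,"ty":0,"tz":0,"ax":0,"ay":0,"az":0,"claw":-1},{"tx":0,"ty":0,"tz":0,"ax":0,"ay":0,"az":0,"claw":-1}]}}

```text
time_s: 20.45
tcp_pos: [0.5824, -0.0897, 0.0653]
eef_rot: [180.0, -0.0, 3.1]
contact_force: [-0.1, 0.1, -2.0]
gripper_width: 0.0259
```

>>> {"fn": "step_arm", "kwargs": {"increments": [{"tx":0,"ty":0,"tz":-3,"ax":0,"ay":0,"az":0,"claw":-1},{"tx":0,"ty":0,"tz":-3,"ax":0,"ay":0,"az":0,"claw":-1},{"tx":0,"ty":0,"tz":0,"ax":0,"ay":0,"az":0,"claw":-1}]}}

```text
time_s: 20.75
tcp_pos: [0.5821, -0.0893, 0.0586]
eef_rot: [-180.0, -0.0, 3.1]
contact_force: [0.2, -0.2, -0.7]
gripper_width: 0.0259
```

```bash
python3 st.py; python3 hw.py
```

```text
20.75 [ 0.5821 -0.0893  0.0586] [-180.     -0.      3.12] [ 0.2 -0.2 -0.7] 0.0259
tcp f [  2.1 -66.2]
red 10 [[10.2, -77.9, 85.0], [10.9, -63.1, 89.2], [12.3, -56.7, 97.3]]
25 12 x [-9.7 -8.5  0.5] y [-78.2 -45.3 -40.5]
33 16 x [-9.8 -5.9  2.8] y [-81.5 -45.9 -36.7]
41 22 x [-9.8 -2.5  7.8] y [-85.8 -45.2 -28.5]
49 79 x [-23.5   1.4  11. ] y [-85.5 -51.6 -28.4]
57 26 x [-22.6  -8.9   4.2] y [-76.5 -44.4 -27.4]
65 4 x [-0.5  4.9  6.1] y [-71.5 -55.3 -53.3]
73 4 x [6.9 7.  7.4] y [-78.7 -71.7 -65.1]
```

>>> {"fn": "step_arm", "kwargs": {"increments": [{"tx":0,"ty":0,"tz":-3,"ax":0,"ay":0,"az":0,"claw":-1},{"tx":0,"ty":0,"tz":-3,"ax":0,"ay":0,"az":0,"claw":-1},{"tx":0,"ty":0,"tz":0,"ax":0,"ay":0,"az":0,"claw":-1},{"tx":0,"ty":0,"tz":0,"ax":0,"ay":0,"az":0,"claw":-1}]}}

```text
time_s: 21.2
tcp_pos: [0.5821, -0.0893, 0.0527]
eef_rot: [180.0, 0.0, 3.1]
contact_force: [0.9, 0.7, -1.5]
gripper_width: 0.0256
```

>>> {"fn": "step_arm", "kwargs": {"increments": [{"tx":0,"ty":0,"tz":-2,"ax":0,"ay":0,"az":0,"claw":-1},{"tx":0,"ty":0,"tz":-2,"ax":0,"ay":0,"az":0,"claw":-1},{"tx":0,"ty":0,"tz":0,"ax":0,"ay":0,"az":0,"claw":-1},{"tx":0,"ty":0,"tz":0,"ax":0,"ay":0,"az":0,"claw":-1}]}}

```text
time_s: 21.6
tcp_pos: [0.5821, -0.0894, 0.0488]
eef_rot: [180.0, 0.0, 3.1]
contact_force: [0.0, 0.1, -1.8]
gripper_width: 0.0257
```

>>> {"fn": "step_arm", "kwargs": {"increments": [{"tx":0,"ty":0,"tz":0,"ax":0,"ay":0,"az":0,"claw":0.2},{"tx":0,"ty":0,"tz":0,"ax":0,"ay":0,"az":0,"claw":0.2},{"tx":0,"ty":0,"tz":0,"ax":0,"ay":0,"az":0,"claw":0.2},{"tx":0,"ty":0,"tz":15,"ax":0,"ay":0,"az":0,"claw":0.2},{"tx":0,"ty":0,"tz":35,"ax":0,"ay":0,"az":0,"claw":0.2},{"tx":0,"ty":0,"tz":15,"ax":0,"ay":0,"az":-4,"claw":0.4},{"tx":-6,"ty":-40,"tz":0,"ax":0,"ay":0,"az":-4,"claw":0.4},{"tx":-6,"ty":-40,"tz":0,"ax":0,"ay":0,"az":-4.6,"claw":0.4},{"tx":-6,"ty":-40,"tz":0,"ax":0,"ay":0,"az":0,"claw":0.4},{"tx":-6,"ty":-40,"tz":0,"ax":0,"ay":0,"az":0,"claw":0.4},{"tx":-2,"ty":-41,"tz":0,"ax":0,"ay":0,"az":0,"claw":0.4},{"tx":0,"ty":0,"tz":0,"ax":0,"ay":0,"az":0,"claw":0.4}]}}

```text
time_s: 22.8
tcp_pos: [0.5552, -0.2945, 0.1137]
eef_rot: [180.0, 0.0, -9.7]
contact_force: [-0.7, 0.8, 0.0]
gripper_width: 0.0613
```

```bash
python3 st.py;python3 chk.py
```

```text
22.8 [ 0.5552 -0.2945  0.1137] [ 1.7996e+02  1.0000e-02 -9.7000e+00] [-0.7  0.8  0. ] 0.0613
top blank(fixture frame) 381 c [49.9 37.8] sz [72.8 45.4] a 88.7 mean [50.4 49.7 80.3] zmed 0.0804 major 116.2
top wedges(fixture frame) none 0
top wedgeA none 0
top wedgeB 93 c [ 554.2 -290.5] sz [26.1 20.1] a 87.9 mean [ 553.6 -290.8   69.7] zmed 0.0704 major 94.7
top mallet 103 c [ 412.2 -204.4] sz [23.  24.7] a 0.8 mean [ 412.1 -204.6  103.8] zmed 0.104 major 132.1
scene blank(fixture frame) 840 c [51.9 -1.6] sz [ 45.7 152.5] a 0.1 mean [53.7  4.8 79.6] zmed 0.08 major 90.0
scene wedges(fixture frame) 133 c [  0.8 -66.3] sz [27.4 20.6] a 89.8 mean [  3.5 -62.6  85.3] zmed 0.0883 major 105.1
scene wedgeA none 0
scene wedgeB 46 c [ 558.  -291.1] sz [28.5 19.4] a 83.0 mean [ 558.2 -289.3   67.4] zmed 0.0675 major 92.2
scene mallet 46 c [ 415.4 -203.8] sz [21.8 22. ] a 54.0 mean [ 416.5 -202.4  102.8] zmed 0.1038 major 134.2
```

>>> {"fn": "step_arm", "kwargs": {"increments": [{"tx":0.7,"ty":3.5,"tz":-30,"ax":0,"ay":0,"az":0.2,"claw":0.4},{"tx":0,"ty":0,"tz":-35,"ax":0,"ay":0,"az":0,"claw":0.4},{"tx":0,"ty":0,"tz":-20,"ax":0,"ay":0,"az":0,"claw":0.4},{"tx":0,"ty":0,"tz":-8.5,"ax":0,"ay":0,"az":0,"claw":0.4},{"tx":0,"ty":0,"tz":0,"ax":0,"ay":0,"az":0,"claw":0.4}]}}

```text
time_s: 23.4
tcp_pos: [0.5564, -0.2859, 0.0195]
eef_rot: [-180.0, 0.1, -9.2]
contact_force: [0.2, 0.4, -0.4]
gripper_width: 0.0615
```

>>> {"fn": "step_arm", "kwargs": {"increments": [{"tx":0,"ty":0,"tz":0,"ax":0,"ay":0,"az":0,"claw":-1},{"tx":0,"ty":0,"tz":0,"ax":0,"ay":0,"az":0,"claw":-1},{"tx":0,"ty":0,"tz":0,"ax":0,"ay":0,"az":0,"claw":-1},{"tx":0,"ty":0,"tz":0,"ax":0,"ay":0,"az":0,"claw":-1},{"tx":0,"ty":0,"tz":0,"ax":0,"ay":0,"az":0,"claw":-1}]}}

```text
time_s: 23.9
tcp_pos: [0.5572, -0.2889, 0.0218]
eef_rot: [179.8, -0.1, -9.2]
contact_force: [-2.3, -20.0, -6.8]
gripper_width: 0.027
```

>>> {"fn": "step_arm", "kwargs": {"increments": [{"tx":-0.5,"ty":-3.5,"tz":0,"ax":0,"ay":0,"az":0,"claw":-1},{"tx":0,"ty":0,"tz":0,"ax":0,"ay":0,"az":0,"claw":-1},{"tx":0,"ty":0,"tz":0,"ax":0,"ay":0,"az":0,"claw":-1}]}}

```text
time_s: 24.2
tcp_pos: [0.5565, -0.291, 0.021]
eef_rot: [180.0, -0.0, -9.3]
contact_force: [-1.9, -4.2, 4.6]
gripper_width: 0.0261
```

>>> {"fn": "step_arm", "kwargs": {"increments": [{"tx":0,"ty":0,"tz":15,"ax":0,"ay":0,"az":0,"claw":-1},{"tx":0,"ty":0,"tz":40,"ax":0,"ay":0,"az":0,"claw":-1},{"tx":0,"ty":0,"tz":45,"ax":0,"ay":0,"az":0,"claw":-1},{"tx":6,"ty":35,"tz":20,"ax":0,"ay":0,"az":4,"claw":-1},{"tx":6,"ty":40,"tz":0,"ax":0,"ay":0,"az":4,"claw":-1},{"tx":6,"ty":40,"tz":0,"ax":0,"ay":0,"az":4.4,"claw":-1},{"tx":0,"ty":45,"tz":0,"ax":0,"ay":0,"az":0,"claw":-1},{"tx":0,"ty":45,"tz":0,"ax":0,"ay":0,"az":0,"claw":-1},{"tx":0,"ty":45,"tz":0,"ax":0,"ay":0,"az":0,"claw":-1},{"tx":0,"ty":45,"tz":0,"ax":0,"ay":0,"az":0,"claw":-1},{"tx":0,"ty":37.6,"tz":0,"ax":0,"ay":0,"az":0,"claw":-1},{"tx":0,"ty":0,"tz":0,"ax":0,"ay":0,"az":0,"claw":-1}]}}

```text
time_s: 25.4
tcp_pos: [0.5739, 0.0467, 0.1399]
eef_rot: [-179.9, 0.0, 3.4]
contact_force: [0.9, -0.4, -1.6]
gripper_width: 0.026
```

>>> {"fn": "step_arm", "kwargs": {"increments": [{"tx":0,"ty":0,"tz":-25,"ax":0,"ay":0,"az":0,"claw":-1},{"tx":0,"ty":0,"tz":0,"ax":0,"ay":0,"az":0,"claw":-1},{"tx":0,"ty":0,"tz":0,"ax":0,"ay":0,"az":0,"claw":-1},{"tx":0,"ty":0,"tz":0,"ax":0,"ay":0,"az":0,"claw":-1}]}}

```text
time_s: 25.8
tcp_pos: [0.5746, 0.0419, 0.116]
eef_rot: [-180.0, -0.0, 3.1]
contact_force: [-0.5, 0.7, -1.2]
gripper_width: 0.0257
```

```bash
python3 st.py;python3 hw.py
```

```text
25.8 [0.5746 0.0419 0.116 ] [-1.80e+02 -3.00e-02  3.09e+00] [-0.5  0.7 -1.2] 0.0257
tcp f [ 1.9 65.3]
red 24 [[9.4, 53.3, 140.7], [10.6, 64.2, 147.5], [11.7, 74.0, 152.3]]
66 16 x [-35.8 -30.2  38. ] y [ 72.4  89.3 101. ]
74 21 x [-33.  -30.6  40.4] y [ 54.2  91.5 100.8]
82 82 x [-33.1  34.5  40.7] y [26.2 53.6 97.8]
90 18 x [-37.5 -34.7 -31.6] y [ 63.6  92.9 100.7]
106 15 x [-7.2  1.   2.2] y [53.1 73.  78.1]
114 12 x [-3.7  3.5  4.8] y [53.2 72.2 78. ]
122 9 x [4.  5.7 6.4] y [54.5 68.1 77.6]
130 8 x [6.8 7.3 8.7] y [53.2 64.5 70.9]
```

>>> {"fn": "step_arm", "kwargs": {"increments": [{"tx":0.3,"ty":-0.3,"tz":-30,"ax":0,"ay":0,"az":0,"claw":-1},{"tx":0,"ty":0,"tz":-20,"ax":0,"ay":0,"az":0,"claw":-1},{"tx":0,"ty":0,"tz":-4,"ax":0,"ay":0,"az":0,"claw":-1},{"tx":0,"ty":0,"tz":-3,"ax":0,"ay":0,"az":0,"claw":-1},{"tx":0,"ty":0,"tz":0,"ax":0,"ay":0,"az":0,"claw":-1},{"tx":0,"ty":0,"tz":0,"ax":0,"ay":0,"az":0,"claw":-1}]}}

```text
time_s: 26.45
tcp_pos: [0.5751, 0.042, 0.0594]
eef_rot: [-180.0, -0.1, 3.1]
contact_force: [1.1, -0.5, -1.7]
gripper_width: 0.0256
```

>>> {"fn": "step_arm", "kwargs": {"increments": [{"tx":0,"ty":0,"tz":-3,"ax":0,"ay":0,"az":0,"claw":-1},{"tx":0,"ty":0,"tz":-2,"ax":0,"ay":0,"az":0,"claw":-1},{"tx":0,"ty":0,"tz":0,"ax":0,"ay":0,"az":0,"claw":-1},{"tx":0,"ty":0,"tz":0,"ax":0,"ay":0,"az":0,"claw":-1}]}}

```text
time_s: 26.85
tcp_pos: [0.5745, 0.0418, 0.0533]
eef_rot: [180.0, 0.0, 3.1]
contact_force: [-0.2, -0.1, -2.0]
gripper_width: 0.0258
```

>>> {"fn": "step_arm", "kwargs": {"increments": [{"tx":0,"ty":0,"tz":-2,"ax":0,"ay":0,"az":0,"claw":-1},{"tx":0,"ty":0,"tz":-2,"ax":0,"ay":0,"az":0,"claw":-1},{"tx":0,"ty":0,"tz":0,"ax":0,"ay":0,"az":0,"claw":-1},{"tx":0,"ty":0,"tz":0,"ax":0,"ay":0,"az":0,"claw":-1}]}}

```text
time_s: 27.25
tcp_pos: [0.5745, 0.0419, 0.0492]
eef_rot: [180.0, 0.0, 3.1]
contact_force: [0.9, 0.0, -2.1]
gripper_width: 0.0255
```

>>> {"fn": "step_arm", "kwargs": {"increments": [{"tx":0,"ty":0,"tz":0,"ax":0,"ay":0,"az":0,"claw":0.2},{"tx":0,"ty":0,"tz":0,"ax":0,"ay":0,"az":0,"claw":0.2},{"tx":0,"ty":0,"tz":0,"ax":0,"ay":0,"az":0,"claw":0.2},{"tx":0,"ty":0,"tz":15,"ax":0,"ay":0,"az":0,"claw":0.2},{"tx":0,"ty":0,"tz":40,"ax":0,"ay":0,"az":0,"claw":0.2},{"tx":0,"ty":0,"tz":45,"ax":0,"ay":0,"az":0,"claw":0.4},{"tx":-23,"ty":-35,"tz":0,"ax":0,"ay":0,"az":0,"claw":0.4},{"tx":-23,"ty":-35,"tz":0,"ax":0,"ay":0,"az":0,"claw":0.4},{"tx":-23,"ty":-35,"tz":0,"ax":0,"ay":0,"az":0,"claw":0.4},{"tx":-23,"ty":-35,"tz":0,"ax":0,"ay":0,"az":0,"claw":0.4},{"tx":-23,"ty":-35,"tz":0,"ax":0,"ay":0,"az":0,"claw":0.4},{"tx":-23,"ty":-35,"tz":0,"ax":0,"ay":0,"az":0,"claw":0.4}]}}

```text
time_s: 28.45
tcp_pos: [0.4355, -0.1692, 0.1497]
eef_rot: [180.0, -0.1, 3.1]
contact_force: [0.5, -1.3, 0.2]
gripper_width: 0.0612
```

```bash
python3 st.py; python3 chk.py
```

```text
28.45 [ 0.4355 -0.1692  0.1497] [ 1.7999e+02 -5.0000e-02  3.1500e+00] [ 0.5 -1.3  0.2] 0.0612
top blank(fixture frame) 637 c [59.4 -1. ] sz [150.3  30. ] a 87.7 mean [59.1 -3.2 80.7] zmed 0.0806 major 88.6
top wedges(fixture frame) none 0
top wedgeA none 0
top wedgeB none 0
top mallet 103 c [ 412.1 -204.6] sz [24.4 23.3] a 88.9 mean [ 412.2 -204.6  103.5] zmed 0.1037 major 122.2
scene blank(fixture frame) 835 c [51.6 -0.9] sz [ 45.5 151.8] a 0.1 mean [53.8  4.6 79.5] zmed 0.08 major 90.1
scene wedges(fixture frame) 291 c [ 0.5 -0.3] sz [160.2  22.2] a 89.8 mean [ 3.6  8.  85.5] zmed 0.0885 major 90.3
scene wedgeA none 0
scene wedgeB none 0
scene mallet 46 c [ 414.8 -204.6] sz [21.1 22.1] a 57.6 mean [ 416.2 -203.2  102.2] zmed 0.1029 major 126.9
```

>>> {"fn": "step_arm", "kwargs": {"increments": [{"tx":-21,"ty":-34,"tz":0,"ax":0,"ay":0,"az":0,"claw":0.4},{"tx":0,"ty":0,"tz":-20,"ax":0,"ay":0,"az":0,"claw":0.4},{"tx":0,"ty":0,"tz":0,"ax":0,"ay":0,"az":0,"claw":0.4},{"tx":0,"ty":0,"tz":0,"ax":0,"ay":0,"az":0,"claw":0.4}], "newtons": 60}}

```text
time_s: 28.95
tcp_pos: [0.4157, -0.202, 0.1296]
eef_rot: [180.0, 0.0, 3.1]
contact_force: [0.2, 0.8, -0.1]
gripper_width: 0.0617
```

>>> {"fn": "step_arm", "kwargs": {"increments": [{"tx":-2,"ty":-2.5,"tz":-35,"ax":0,"ay":0,"az":0,"claw":0.4},{"tx":0,"ty":0,"tz":-35,"ax":0,"ay":0,"az":0,"claw":0.4},{"tx":0,"ty":0,"tz":-30,"ax":0,"ay":0,"az":0,"claw":0.4},{"tx":0,"ty":0,"tz":0,"ax":0,"ay":0,"az":0,"claw":0.4},{"tx":0,"ty":0,"tz":0,"ax":0,"ay":0,"az":0,"claw":0.4}]}}

```text
time_s: 29.45
tcp_pos: [0.4144, -0.2043, 0.0301]
eef_rot: [180.0, 0.0, 3.2]
contact_force: [0.1, -0.1, -0.3]
gripper_width: 0.0615
```

>>> {"fn": "step_arm", "kwargs": {"increments": [{"tx":0,"ty":0,"tz":0,"ax":0,"ay":0,"az":0,"claw":-1},{"tx":0,"ty":0,"tz":0,"ax":0,"ay":0,"az":0,"claw":-1},{"tx":0,"ty":0,"tz":0,"ax":0,"ay":0,"az":0,"claw":-1},{"tx":0,"ty":0,"tz":0,"ax":0,"ay":0,"az":0,"claw":-1},{"tx":0,"ty":0,"tz":0,"ax":0,"ay":0,"az":0,"claw":-1}]}}

```text
time_s: 29.95
tcp_pos: [0.4138, -0.2047, 0.0298]
eef_rot: [180.0, -0.0, 3.1]
contact_force: [-0.8, -2.5, 1.9]
gripper_width: 0.027
```

>>> {"fn": "step_arm", "kwargs": {"increments": [{"tx":0,"ty":0,"tz":20,"ax":0,"ay":0,"az":0,"claw":-1},{"tx":0,"ty":0,"tz":40,"ax":0,"ay":0,"az":0,"claw":-1},{"tx":0,"ty":0,"tz":40,"ax":0,"ay":0,"az":0,"claw":-1},{"tx":0,"ty":0,"tz":40,"ax":0,"ay":0,"az":0,"claw":-1},{"tx":34,"ty":23,"tz":0,"ax":0,"ay":0,"az":0,"claw":-1},{"tx":33,"ty":23,"tz":0,"ax":0,"ay":0,"az":0,"claw":-1},{"tx":33,"ty":23,"tz":0,"ax":0,"ay":0,"az":0,"claw":-1},{"tx":33,"ty":23,"tz":0,"ax":0,"ay":0,"az":0,"claw":-1},{"tx":33,"ty":24,"tz":0,"ax":0,"ay":0,"az":0,"claw":-1},{"tx":0,"ty":0,"tz":-30,"ax":0,"ay":0,"az":0,"claw":-1},{"tx":0,"ty":0,"tz":0,"ax":0,"ay":0,"az":0,"claw":-1},{"tx":0,"ty":0,"tz":0,"ax":0,"ay":0,"az":0,"claw":-1}]}}

```text
time_s: 31.15
tcp_pos: [0.5782, -0.0889, 0.1385]
eef_rot: [180.0, 0.2, 3.1]
contact_force: [0.5, 0.3, -2.1]
gripper_width: 0.0254
```

```bash
python3 st.py
python3 - <<'E'
from h import *
k=cap('scene','mal.png'); a=np.clip(k['image']*1.5,0,255).astype('uint8')[110:260,170:330]
cv2.imwrite('pics/mal_c.png',cv2.resize(a,None,fx=4,fy=4,interpolation=2))
E
```

```text
31.15 [ 0.5782 -0.0889  0.1385] [179.98   0.2    3.12] [ 0.5  0.3 -2.1] 0.0254
```

View pics/mal_c.png

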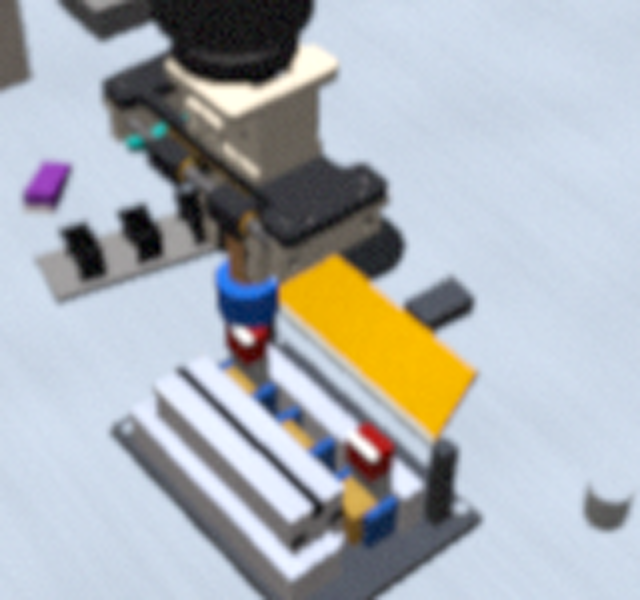

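>>> {"fn": "step_arm", "kwargs": {"increments": [{"tx":1.5,"ty":0,"tz":-8,"ax":0,"ay":0,"az":0,"claw":-1},{"tx":0,"ty":0,"tz":-6,"ax":0,"ay":0,"az":0,"claw":-1},{"tx":0,"ty":0,"tz":-5,"ax":0,"ay":0,"az":0,"claw":-1},{"tx":0,"ty":0,"tz":-5,"ax":0,"ay":0,"az":0,"claw":-1},{"tx":0,"ty":0,"tz":-5,"ax":0,"ay":0,"az":0,"claw":-1},{"tx":0,"ty":0,"tz":0,"ax":0,"ay":0,"az":0,"claw":-1},{"tx":0,"ty":0,"tz":0,"ax":0,"ay":0,"az":0,"claw":-1}]}}

```text
time_s: 31.9
tcp_pos: [0.581, -0.0887, 0.11]
eef_rot: [180.0, 0.0, 3.1]
contact_force: [0.6, -0.5, -1.5]
gripper_width: 0.025
```

>>> {"fn": "step_arm", "kwargs": {"increments": [{"tx":0,"ty":0,"tz":-4,"ax":0,"ay":0,"az":0,"claw":-1},{"tx":0,"ty":0,"tz":-4,"ax":0,"ay":0,"az":0,"claw":-1},{"tx":0,"ty":0,"tz":0,"ax":0,"ay":0,"az":0,"claw":-1},{"tx":0,"ty":0,"tz":0,"ax":0,"ay":0,"az":0,"claw":-1}]}}

```text
time_s: 32.3
tcp_pos: [0.581, -0.0887, 0.1023]
eef_rot: [180.0, 0.0, 3.1]
contact_force: [-0.9, -0.9, 0.5]
gripper_width: 0.0255
```

```bash
cat > mz.py <<'E'
from h import *
th=np.radians(3.15);o=np.array([.5763,-.0234]);R2=np.array([[np.cos(th),-np.sin(th)],[np.sin(th),np.cos(th)]])
k=cap('scene');P=cloud(k);F=np.concatenate([(P[...,:2]-o)@R2,P[...,2:]],-1)*1000
hsv=cv2.cvtColor(k['image'],cv2.COLOR_BGR2HSV)
def rep(t,m):
    if m.sum()>3: print(t,m.sum(),np.percentile(F[m],[3,50,97],axis=0).round(1).tolist())
reg=(abs(F[...,0])<40)&(F[...,2]>20)&(F[...,2]<200)
red=((hsv[...,0]<8)|(hsv[...,0]>172))&(hsv[...,1]>110)&(hsv[...,2]>40)
for s in(-65,0,65):
    y=abs(F[...,1]-s)<32
    rep('red %d'%s,reg&y&red); rep('blue %d'%s,reg&y&(abs(hsv[...,0].astype(int)-110)<12)&(hsv[...,1]>130)&(F[...,2]>58))
    rep('white %d'%s,(abs(F[...,1]-s)<20)&(abs(F[...,0]-4)<14)&(F[...,2]>62)&(F[...,2]<110)&(hsv[...,1]<60)&(hsv[...,2]>100))
E
python3 st.py;python3 mz.py
```

```text
32.3 [ 0.581  -0.0887  0.1023] [1.7999e+02 1.0000e-02 3.1200e+00] [-0.9 -0.9  0.5] 0.0255
red -65 11 [[-0.9, -59.6, 53.5], [7.9, -54.7, 58.5], [10.6, -52.4, 62.9]]
blue -65 143 [[-4.3, -77.3, 81.5], [12.9, -51.6, 101.3], [22.5, -43.9, 110.3]]
red 65 76 [[-7.7, 55.2, 72.4], [1.1, 71.7, 87.7], [10.6, 78.7, 97.7]]
white 65 33 [[3.3, 52.1, 88.5], [8.4, 64.8, 95.9], [11.2, 77.9, 97.5]]
```

>>> {"fn": "step_arm", "kwargs": {"increments": [{"tx":0,"ty":0,"tz":-3,"ax":0,"ay":0,"az":0,"claw":-1},{"tx":0,"ty":0,"tz":-3,"ax":0,"ay":0,"az":0,"claw":-1},{"tx":0,"ty":0,"tz":0,"ax":0,"ay":0,"az":0,"claw":-1}]}}

```text
time_s: 32.65
tcp_pos: [0.5832, -0.0889, 0.1012]
eef_rot: [179.9, -0.3, 3.2]
contact_force: [-9.1, 2.0, 33.2]
gripper_width: 0.0252
```

>>> {"fn": "step_arm", "kwargs": {"increments": [{"tx":0,"ty":0,"tz":-3,"ax":0,"ay":0,"az":0,"claw":-1},{"tx":0,"ty":0,"tz":-3,"ax":0,"ay":0,"az":0,"claw":-1},{"tx":0,"ty":0,"tz":0,"ax":0,"ay":0,"az":0,"claw":-1},{"tx":0,"ty":0,"tz":0,"ax":0,"ay":0,"az":0,"claw":-1}]}}

```text
time_s: 33.05
tcp_pos: [0.5872, -0.0889, 0.0999]
eef_rot: [179.9, -0.8, 3.3]
contact_force: [-11.3, 3.8, 55.6]
gripper_width: 0.0255
```

```bash
python3 st.py;python3 mz.py
```

```text
33.05 [ 0.5872 -0.0889  0.0999] [179.85  -0.82   3.34] [-11.3   3.8  55.6] 0.0255
red -65 12 [[-0.9, -58.8, 52.2], [6.5, -54.7, 58.0], [11.1, -53.1, 61.7]]
blue -65 131 [[-0.1, -78.5, 79.0], [16.2, -52.1, 98.4], [24.2, -44.4, 109.4]]
red 65 75 [[-7.5, 55.2, 72.4], [1.1, 71.4, 87.4], [11.2, 78.3, 98.6]]
white 65 34 [[3.0, 51.2, 87.5], [8.1, 65.5, 95.8], [10.7, 77.8, 98.5]]
```

>>> {"fn": "step_arm", "kwargs": {"increments": [{"tx":0,"ty":0,"tz":15,"ax":0,"ay":0,"az":0,"claw":-1},{"tx":0,"ty":0,"tz":40,"ax":0,"ay":0,"az":0,"claw":-1},{"tx":-2,"ty":30,"tz":0,"ax":0,"ay":0,"az":0,"claw":-1},{"tx":-2,"ty":40,"tz":0,"ax":0,"ay":0,"az":0,"claw":-1},{"tx":-2,"ty":40,"tz":0,"ax":0,"ay":0,"az":0,"claw":-1},{"tx":-2,"ty":20,"tz":0,"ax":0,"ay":0,"az":0,"claw":-1},{"tx":0,"ty":0,"tz":0,"ax":0,"ay":0,"az":0,"claw":-1},{"tx":0,"ty":0,"tz":0,"ax":0,"ay":0,"az":0,"claw":-1}]}}

```text
time_s: 33.9
tcp_pos: [0.5728, 0.0421, 0.1448]
eef_rot: [-180.0, 0.0, 3.2]
contact_force: [0.1, -0.1, -4.1]
gripper_width: 0.0253
```

```bash
python3 st.py;python3 mz.py
```

```text
33.9 [0.5728 0.0421 0.1448] [-1.7999e+02  4.0000e-02  3.1900e+00] [ 0.1 -0.1 -4.1] 0.0253
red -65 45 [[-5.6, -72.0, 54.2], [1.3, -57.6, 66.8], [10.7, -52.5, 78.6]]
white -65 33 [[-7.4, -80.8, 65.6], [8.3, -70.1, 75.3], [10.7, -55.8, 78.1]]
red 65 58 [[-6.8, 56.1, 72.5], [5.3, 75.0, 84.0], [11.4, 78.8, 97.6]]
blue 65 158 [[-7.2, 49.7, 126.7], [10.1, 76.8, 145.7], [17.4, 86.9, 153.6]]
white 65 34 [[3.3, 52.7, 88.5], [8.2, 65.0, 95.9], [10.9, 77.9, 98.6]]
```

>>> {"fn": "step_arm", "kwargs": {"increments": [{"tx":0,"ty":0,"tz":-15,"ax":0,"ay":0,"az":0,"claw":-1},{"tx":0,"ty":0,"tz":-6,"ax":0,"ay":0,"az":0,"claw":-1},{"tx":0,"ty":0,"tz":-5,"ax":0,"ay":0,"az":0,"claw":-1},{"tx":0,"ty":0,"tz":-5,"ax":0,"ay":0,"az":0,"claw":-1},{"tx":0,"ty":0,"tz":-5,"ax":0,"ay":0,"az":0,"claw":-1},{"tx":0,"ty":0,"tz":-5,"ax":0,"ay":0,"az":0,"claw":-1},{"tx":0,"ty":0,"tz":-4,"ax":0,"ay":0,"az":0,"claw":-1},{"tx":0,"ty":0,"tz":-4,"ax":0,"ay":0,"az":0,"claw":-1},{"tx":0,"ty":0,"tz":0,"ax":0,"ay":0,"az":0,"claw":-1}]}}

```text
time_s: 34.85
tcp_pos: [0.5743, 0.041, 0.1008]
eef_rot: [180.0, -0.2, 3.2]
contact_force: [-11.5, 0.6, 28.7]
gripper_width: 0.0253
```

>>> {"fn": "step_arm", "kwargs": {"increments": [{"tx":0,"ty":0,"tz":-3,"ax":0,"ay":0,"az":0,"claw":-1},{"tx":0,"ty":0,"tz":-2,"ax":0,"ay":0,"az":0,"claw":-1},{"tx":0,"ty":0,"tz":0,"ax":0,"ay":0,"az":0,"claw":-1},{"tx":0,"ty":0,"tz":0,"ax":0,"ay":0,"az":0,"claw":-1}]}}

```text
time_s: 35.25
tcp_pos: [0.5767, 0.0412, 0.1001]
eef_rot: [180.0, -0.5, 3.3]
contact_force: [-18.0, 0.5, 55.8]
gripper_width: 0.0253
```

>>> {"fn": "step_arm", "kwargs": {"increments": [{"tx":0,"ty":0,"tz":15,"ax":0,"ay":0,"az":0,"claw":-1},{"tx":0,"ty":0,"tz":35,"ax":0,"ay":0,"az":0,"claw":-1},{"tx":0,"ty":0,"tz":38,"ax":0,"ay":0,"az":0,"claw":-1},{"tx":-23.5,"ty":-33.5,"tz":0,"ax":0,"ay":0,"az":0,"claw":-1},{"tx":-23.5,"ty":-33.5,"tz":0,"ax":0,"ay":0,"az":0,"claw":-1},{"tx":-23.5,"ty":-33.5,"tz":0,"ax":0,"ay":0,"az":0,"claw":-1},{"tx":-23.5,"ty":-33.5,"tz":0,"ax":0,"ay":0,"az":0,"claw":-1},{"tx":-23.5,"ty":-33.5,"tz":0,"ax":0,"ay":0,"az":0,"claw":-1},{"tx":-23.5,"ty":-33.5,"tz":0,"ax":0,"ay":0,"az":0,"claw":-1},{"tx":-23.5,"ty":-33.5,"tz":0,"ax":0,"ay":0,"az":0,"claw":-1},{"tx":0,"ty":0,"tz":-30,"ax":0,"ay":0,"az":0,"claw":-1},{"tx":0,"ty":0,"tz":0,"ax":0,"ay":0,"az":0,"claw":-1}]}}

```text
time_s: 36.45
tcp_pos: [0.4054, -0.1936, 0.1469]
eef_rot: [-179.9, 0.3, 2.9]
contact_force: [-1.0, 0.1, -3.4]
gripper_width: 0.0253
```

```bash
python3 st.py;python3 mz.py
python3 - <<'E'
from h import *
for n in('top','scene'):
    k=cap(n);P=cloud(k);g=k['image'].max(2)
    m=((g<(48 if n=='top' else 60))&(abs(P[...,0]-.41)<.07)&(abs(P[...,1]+.19)<.07)&(P[...,2]<.012)).astype('uint8')
    Q=P[m>0]
    if len(Q)>20: print(n,len(Q),np.percentile(Q,[1,99],axis=0).round(4).tolist(), cv2.minEnclosingCircle((Q[:,:2]*1000).astype(np.float32)))
    hsv=cv2.cvtColor(k['image'],cv2.COLOR_BGR2HSV)
    b=(abs(hsv[...,0].astype(int)-110)<12)&(hsv[...,1]>130)&(abs(P[...,0]-.41)<.07)&(abs(P[...,1]+.19)<.07)&(P[...,2]>.03)
    if b.sum()>5: print('blue',b.sum(),np.percentile(P[b],[2,50,98],axis=0).round(4).tolist())
E
```

```text
36.45 [ 0.4054 -0.1936  0.1469] [-179.91    0.26    2.92] [-1.   0.1 -3.4] 0.0253
red -65 45 [[-4.8, -74.8, 55.1], [1.9, -56.9, 67.5], [11.1, -53.2, 77.8]]
white -65 31 [[-0.1, -80.5, 68.1], [8.4, -69.5, 75.8], [10.1, -55.0, 78.3]]
red 65 54 [[-4.4, 57.0, 54.8], [1.3, 72.9, 66.6], [10.6, 78.7, 78.6]]
white 65 40 [[-9.3, 52.4, 70.6], [6.4, 63.8, 75.9], [10.1, 77.6, 78.7]]
top 312 [[0.3654, -0.2324, -0.0007], [0.4006, -0.1539, 0.0092]] ((398.4652099609375, -193.0379180908203), 41.769615173339844)
blue 24 [[0.3752, -0.2043, 0.1389], [0.3811, -0.196, 0.1575], [0.3847, -0.1851, 0.2497]]
scene 230 [[0.3708, -0.2295, 0.0011], [0.4236, -0.1532, 0.0074]] ((405.99395751953125, -192.7383270263672), 40.70573425292969)
blue 126 [[0.3961, -0.205, 0.1334], [0.4158, -0.1766, 0.1526], [0.4332, -0.1505, 0.4336]]
```

>>> {"fn": "step_arm", "kwargs": {"increments": [{"tx":2,"ty":0,"tz":-40,"ax":0,"ay":0,"az":0,"claw":-1},{"tx":0,"ty":0,"tz":-40,"ax":0,"ay":0,"az":0,"claw":-1},{"tx":0,"ty":0,"tz":-20,"ax":0,"ay":0,"az":0,"claw":-1},{"tx":0,"ty":0,"tz":-10,"ax":0,"ay":0,"az":0,"claw":-1},{"tx":0,"ty":0,"tz":0,"ax":0,"ay":0,"az":0,"claw":-1},{"tx":0,"ty":0,"tz":0,"ax":0,"ay":0,"az":0,"claw":-1}]}}

```text
time_s: 37.2
tcp_pos: [0.4121, -0.1929, 0.0406]
eef_rot: [180.0, -0.1, 3.2]
contact_force: [0.0, 0.2, -3.2]
gripper_width: 0.0253
```

>>> {"fn": "step_arm", "kwargs": {"increments": [{"tx":0,"ty":0,"tz":-3,"ax":0,"ay":0,"az":0,"claw":-1},{"tx":0,"ty":0,"tz":-1,"ax":0,"ay":0,"az":0,"claw":-1},{"tx":0,"ty":0,"tz":0,"ax":0,"ay":0,"az":0,"claw":-1},{"tx":0,"ty":0,"tz":0,"ax":0,"ay":0,"az":0,"claw":-1}]}}

```text
time_s: 37.6
tcp_pos: [0.4107, -0.1931, 0.0357]
eef_rot: [180.0, -0.0, 3.1]
contact_force: [0.2, 0.0, -2.6]
gripper_width: 0.0254
```

>>> {"fn": "step_arm", "kwargs": {"increments": [{"tx":-2,"ty":0,"tz":-3,"ax":0,"ay":0,"az":0,"claw":-1},{"tx":0,"ty":0,"tz":-2,"ax":0,"ay":0,"az":0,"claw":-1},{"tx":0,"ty":0,"tz":0,"ax":0,"ay":0,"az":0,"claw":-1},{"tx":0,"ty":0,"tz":0,"ax":0,"ay":0,"az":0,"claw":-1}]}}

```text
time_s: 38.0
tcp_pos: [0.4085, -0.1931, 0.0303]
eef_rot: [180.0, 0.0, 3.1]
contact_force: [-0.3, 0.1, -3.4]
gripper_width: 0.0253
```

>>> {"fn": "step_arm", "kwargs": {"increments": [{"tx":0,"ty":0,"tz":-1,"ax":0,"ay":0,"az":0,"claw":-1},{"tx":0,"ty":0,"tz":-1,"ax":0,"ay":0,"az":0,"claw":-1},{"tx":0,"ty":0,"tz":0,"ax":0,"ay":0,"az":0,"claw":-1},{"tx":0,"ty":0,"tz":0,"ax":0,"ay":0,"az":0,"claw":-1}]}}

```text
time_s: 38.4
tcp_pos: [0.4088, -0.1932, 0.0288]
eef_rot: [180.0, -0.0, 3.1]
contact_force: [-2.5, 1.4, 4.7]
gripper_width: 0.0252
```

>>> {"fn": "step_arm", "kwargs": {"increments": [{"tx":0,"ty":0,"tz":0,"ax":0,"ay":0,"az":0,"claw":0.2},{"tx":0,"ty":0,"tz":0,"ax":0,"ay":0,"az":0,"claw":0.2},{"tx":0,"ty":0,"tz":0,"ax":0,"ay":0,"az":0,"claw":0.2},{"tx":0,"ty":0,"tz":20,"ax":0,"ay":0,"az":0,"claw":0.2},{"tx":0,"ty":0,"tz":40,"ax":0,"ay":0,"az":0,"claw":0.2},{"tx":0,"ty":0,"tz":50,"ax":0,"ay":0,"az":0,"claw":0.2},{"tx":13,"ty":41,"tz":0,"ax":0,"ay":0,"az":0,"claw":-1},{"tx":13,"ty":41,"tz":0,"ax":0,"ay":0,"az":0,"claw":-1},{"tx":13,"ty":41,"tz":0,"ax":0,"ay":0,"az":0,"claw":-1},{"tx":13,"ty":41,"tz":0,"ax":0,"ay":0,"az":0,"claw":-1},{"tx":0,"ty":0,"tz":-46,"ax":0,"ay":0,"az":0,"claw":-1},{"tx":0,"ty":0,"tz":0,"ax":0,"ay":0,"az":0,"claw":-1}]}}

```text
time_s: 39.6
tcp_pos: [0.4572, -0.0287, 0.0884]
eef_rot: [179.9, 0.4, 3.2]
contact_force: [-1.8, -0.5, -0.7]
gripper_width: 0.0103
```

```bash
python3 st.py; python3 chk.py | grep -E 'mallet|blank|wedges'; python3 flap.py
```

```text
39.6 [ 0.4572 -0.0287  0.0884] [179.94   0.44   3.19] [-1.8 -0.5 -0.7] 0.0103
top blank(fixture frame) 143 c [ 50.3 -61.1] sz [45.4 28.9] a 3.9 mean [ 52.9 -64.7  80.4] zmed 0.0805 major 18.3
top wedges(fixture frame) 66 c [ -0.4 -70.4] sz [16.8 19.2] a 88.2 mean [ -1.8 -71.   75. ] zmed 0.0767 major 174.3
top mallet 100 c [ 400.4 -191.5] sz [22.7 23.2] a 2.8 mean [ 400.6 -191.9  103.6] zmed 0.1036 major 142.8
scene blank(fixture frame) 844 c [52.1 -1.3] sz [152.8  45.8] a 89.7 mean [54.   5.  79.5] zmed 0.08 major 89.9
scene wedges(fixture frame) 195 c [ 1.7 -0.9] sz [161.3  21.5] a 89.9 mean [ 3.2  8.3 72.9] zmed 0.0753 major 90.4
scene mallet none 7
scene 884 fx [-0.066 -0.053 -0.039] fy [-0.078  0.083] z [0.093 0.111 0.129]
  z 0.09 60 -0.0397
  z 0.1 176 -0.0447
  z 0.11 177 -0.0515
  z 0.12 188 -0.0593
  z 0.13 90 -0.0648
  z 0.138 0 
  z 0.145 0
```

>>> {"fn": "step_arm", "kwargs": {"increments": [{"tx":15,"ty":1,"tz":0,"ax":0,"ay":0,"az":0,"claw":-1},{"tx":12,"ty":1,"tz":2,"ax":0,"ay":0,"az":0,"claw":-1},{"tx":10,"ty":1,"tz":2,"ax":0,"ay":0,"az":0,"claw":-1},{"tx":10,"ty":1,"tz":2,"ax":0,"ay":0,"az":0,"claw":-1},{"tx":10,"ty":0.5,"tz":2,"ax":0,"ay":0,"az":0,"claw":-1},{"tx":10,"ty":0.5,"tz":2,"ax":0,"ay":0,"az":0,"claw":-1},{"tx":0,"ty":0,"tz":0,"ax":0,"ay":0,"az":0,"claw":-1}]}}

```text
time_s: 40.5
tcp_pos: [0.5292, -0.0239, 0.1024]
eef_rot: [180.0, -0.1, 3.1]
contact_force: [-0.1, -0.4, -0.2]
gripper_width: 0.0005
```

```bash
python3 st.py; python3 flap.py
```

```text
40.5 [ 0.5292 -0.0239  0.1024] [ 1.80e+02 -5.00e-02  3.12e+00] [-0.1 -0.4 -0.2] 0.0005
top 6 fx [-0.035 -0.034 -0.033] fy [-0.059 -0.043] z [0.137 0.14  0.143]
  z 0.09 0 
  z 0.1 0 
  z 0.11 0 
  z 0.12 0 
  z 0.13 0 
  z 0.138 5 -0.0343
  z 0.145 2 -0.0347
scene 409 fx [-0.034 -0.031 -0.029] fy [-0.074  0.083] z [0.095 0.117 0.138]
  z 0.09 3 -0.034
  z 0.1 65 -0.0328
  z 0.11 75 -0.0321
  z 0.12 70 -0.0312
  z 0.13 79 -0.0304
  z 0.138 48 -0.0299
  z 0.145 1 -0.0287
```

>>> {"fn": "step_arm", "kwargs": {"increments": [{"tx":10,"ty":0.5,"tz":0,"ax":0,"ay":0,"az":0,"claw":-1},{"tx":10,"ty":0.5,"tz":-2,"ax":0,"ay":0,"az":0,"claw":-1},{"tx":10,"ty":0.5,"tz":-4,"ax":0,"ay":0,"az":0,"claw":-1},{"tx":8,"ty":0.5,"tz":-6,"ax":0,"ay":0,"az":0,"claw":-1},{"tx":5,"ty":0.5,"tz":-6,"ax":0,"ay":0,"az":0,"claw":-1},{"tx":3,"ty":0,"tz":-6,"ax":0,"ay":0,"az":0,"claw":-1},{"tx":0,"ty":0,"tz":0,"ax":0,"ay":0,"az":0,"claw":-1}]}}

```text
time_s: 41.3
tcp_pos: [0.5736, -0.0216, 0.0771]
eef_rot: [180.0, 0.1, 3.1]
contact_force: [-0.1, -0.2, -0.4]
gripper_width: 0.0003
```

```bash
python3 st.py; python3 flap.py
```

```text
41.3 [ 0.5736 -0.0216  0.0771] [1.7999e+02 6.0000e-02 3.1100e+00] [-0.1 -0.2 -0.4] 0.0003
top 482 fx [-0.032 -0.024 -0.004] fy [-0.082  0.081] z [0.084 0.088 0.094]
  z 0.09 371 -0.0239
  z 0.1 1 -0.0036
  z 0.11 0 
  z 0.12 0 
  z 0.13 0 
  z 0.138 0 
  z 0.145 0 
scene 288 fx [-0.025 -0.002  0.016] fy [-0.075  0.085] z [0.087 0.093 0.099]
  z 0.09 164 -0.0088
  z 0.1 60 0.0077
  z 0.11 0 
  z 0.12 0 
  z 0.13 0 
  z 0.138 0 
  z 0.145 0
```

>>> {"fn": "step_arm", "kwargs": {"increments": [{"tx":0,"ty":0,"tz":-5,"ax":0,"ay":0,"az":0,"claw":-1},{"tx":0,"ty":0,"tz":-4,"ax":0,"ay":0,"az":0,"claw":-1},{"tx":0,"ty":0,"tz":-3,"ax":0,"ay":0,"az":0,"claw":-1},{"tx":0,"ty":0,"tz":0,"ax":0,"ay":0,"az":0,"claw":-1}]}}

```text
time_s: 41.8
tcp_pos: [0.5732, -0.0216, 0.0659]
eef_rot: [180.0, 0.0, 3.1]
contact_force: [0.1, -0.6, 0.1]
gripper_width: 0.0008
```

>>> {"fn": "step_arm", "kwargs": {"increments": [{"tx":0,"ty":0,"tz":-2,"ax":0,"ay":0,"az":0,"claw":-1},{"tx":0,"ty":0,"tz":-2,"ax":0,"ay":0,"az":0,"claw":-1},{"tx":0,"ty":0,"tz":0,"ax":0,"ay":0,"az":0,"claw":-1}]}}

```text
time_s: 42.1
tcp_pos: [0.5735, -0.0216, 0.0644]
eef_rot: [180.0, -0.0, 3.2]
contact_force: [-8.4, 2.3, 19.9]
gripper_width: 0.0005
```

```bash
python3 st.py; python3 flap.py
```

```text
42.1 [ 0.5735 -0.0216  0.0644] [ 1.7998e+02 -3.0000e-02  3.1700e+00] [-8.4  2.3 19.9] 0.0005
top 352 fx [-0.031 -0.025 -0.016] fy [-0.08   0.082] z [0.08  0.085 0.089]
  z 0.09 105 -0.026
  z 0.1 0 
  z 0.11 0 
  z 0.12 0 
  z 0.13 0 
  z 0.138 0 
  z 0.145 0 
scene 282 fx [-0.027 -0.001  0.014] fy [-0.075  0.086] z [0.082 0.084 0.088]
  z 0.09 30 0.0012
  z 0.1 0 
  z 0.11 0 
  z 0.12 0 
  z 0.13 0 
  z 0.138 0 
  z 0.145 0
```

Stopped at 20 N: shut. Retreat upward and check everything.

>>> {"fn": "step_arm", "kwargs": {"increments": [{"tx":0,"ty":0,"tz":20,"ax":0,"ay":0,"az":0,"claw":-1},{"tx":0,"ty":0,"tz":45,"ax":0,"ay":0,"az":0,"claw":-1},{"tx":0,"ty":0,"tz":45,"ax":0,"ay":0,"az":0,"claw":-1},{"tx":0,"ty":45,"tz":20,"ax":0,"ay":0,"az":0,"claw":-1},{"tx":0,"ty":45,"tz":0,"ax":0,"ay":0,"az":0,"claw":-1},{"tx":0,"ty":45,"tz":0,"ax":0,"ay":0,"az":0,"claw":-1},{"tx":0,"ty":45,"tz":0,"ax":0,"ay":0,"az":0,"claw":-1},{"tx":0,"ty":45,"tz":0,"ax":0,"ay":0,"az":0,"claw":-1},{"tx":0,"ty":45,"tz":0,"ax":0,"ay":0,"az":0,"claw":-1},{"tx":0,"ty":0,"tz":0,"ax":0,"ay":0,"az":0,"claw":-1},{"tx":0,"ty":0,"tz":0,"ax":0,"ay":0,"az":0,"claw":-1}]}}

```text
time_s: 43.3
tcp_pos: [0.573, 0.2494, 0.1917]
eef_rot: [180.0, 0.1, 3.2]
contact_force: [0.3, -1.2, -0.6]
gripper_width: 0.0007
```

```bash
python3 st.py; python3 chk.py | grep -E 'mallet|blank'
python3 - <<'E'
from h import *
th=np.radians(3.15);o=np.array([.5763,-.0234]);R2=np.array([[np.cos(th),-np.sin(th)],[np.sin(th),np.cos(th)]])
for n in('top','scene'):
    k=cap(n);P=cloud(k);h=cv2.cvtColor(k['image'],cv2.COLOR_BGR2HSV)
    q=(P[...,:2]-o)@R2
    m=(abs(h[...,0].astype(int)-24)<7)&(h[...,1]>150)&(q[...,0]>-.033)&(q[...,0]<.013)&(abs(q[...,1])<.07)&(P[...,2]>.07)
    print(n,m.sum(),'flap slope',np.polyfit(q[m][:,0],P[m][:,2],1).round(4))
    g=k['image'].max(2);b=(g<(48 if n=='top' else 60))&(abs(P[...,0]-.41)<.06)&(abs(P[...,1]+.19)<.06)&(P[...,2]<.012)
    print('pad',cv2.minEnclosingCircle((P[b][:,:2]*1000).astype(np.float32)))
    bl=(abs(h[...,0].astype(int)-110)<12)&(h[...,1]>130)&(abs(P[...,0]-.41)<.06)&(abs(P[...,1]+.19)<.06)&(P[...,2]>.008)&(P[...,2]<.045)
    print('head',bl.sum(),np.percentile(P[bl],[3,50,97],axis=0).round(4).tolist())
    a=np.clip(k['image']*1.4,0,255).astype('uint8'); a=a[110:270,165:345] if n=='scene' else a[120:270,180:370]
    cv2.imwrite('pics/end_%s.png'%n,cv2.resize(a,None,fx=4,fy=4,interpolation=2)[:600])
E
```

```text
43.3 [0.573  0.2494 0.1917] [1.7997e+02 6.0000e-02 3.2300e+00] [ 0.3 -1.2 -0.6] 0.0007
top blank(fixture frame) 1155 c [50.3 -0.7] sz [150.   45.9] a 89.6 mean [49.2 -0.  80.3] zmed 0.0805 major 89.7
top mallet 98 c [ 400.5 -191.4] sz [23.1 23. ] a 89.5 mean [ 400.7 -191.8  103.7] zmed 0.1039 major 132.5
scene blank(fixture frame) 835 c [51.7 -1.3] sz [ 46.1 151.9] a 0.1 mean [53.9  4.3 79.5] zmed 0.0799 major 90.2
scene mallet 48 c [ 404.2 -192.5] sz [21.7 21.6] a 69.7 mean [ 404.5 -191.   102.7] zmed 0.1037 major 76.4
top 949 flap slope [-0.004   0.0846]
pad ((407.1070556640625, -193.06753540039062), 43.88880157470703)
head 140 [[0.3805, -0.2104, 0.0184], [0.3916, -0.1827, 0.0355], [0.4196, -0.1719, 0.0399]]
scene 602 flap slope [0.0242 0.0847]
pad ((410.7185363769531, -191.56210327148438), 41.86348342895508)
head 118 [[0.3899, -0.2028, 0.0099], [0.414, -0.1809, 0.0289], [0.4238, -0.1719, 0.0372]]
```

View pics/end_scene.png

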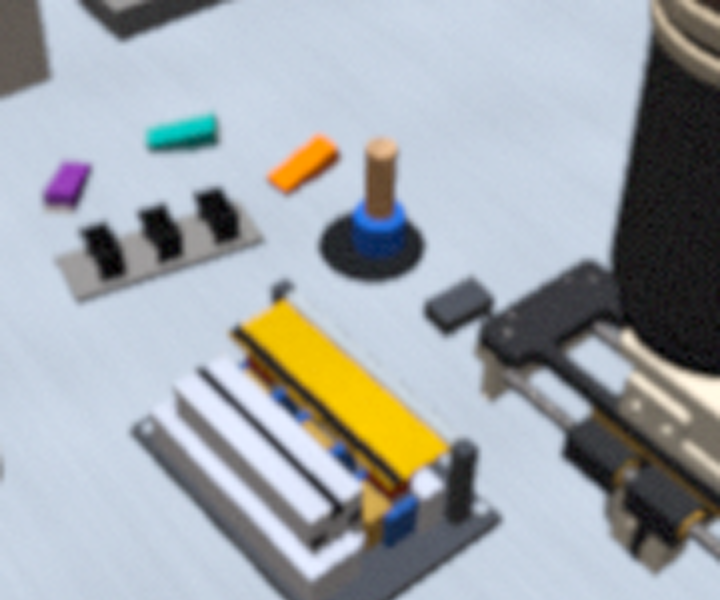

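View pics/end_top.png

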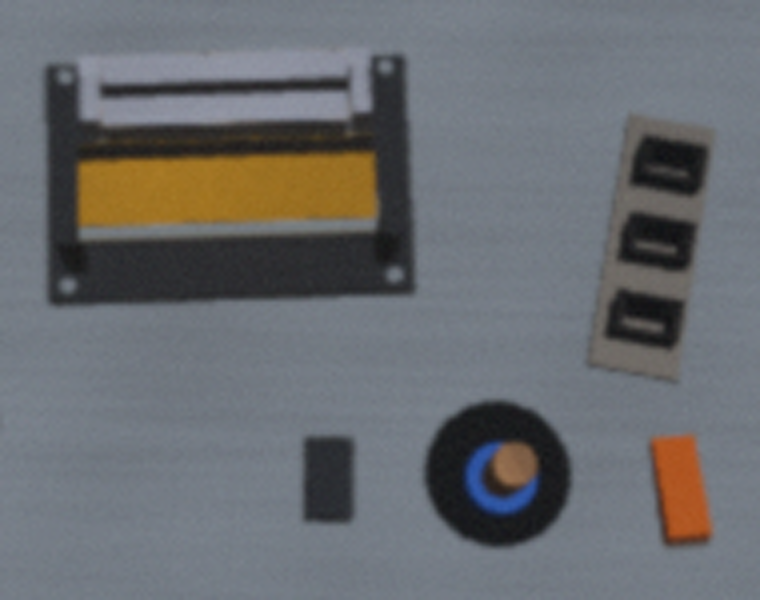

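The pictures show the flap flat over the wedges (scene px 340,390), the profile in the nest, all rack pockets empty, and the mallet upright near the middle of its pad (top px 500,475). I'm handing it in.

```bash
python3 -c "
from plant import r
print(r.close_job())"
```

```text
the job is handed in; nothing more can be done
None
```

The fixture is loaded and the job was handed in at about 43 s. The hand-in gives no verdict, so what follows rests on my own last checks.

**What I did:**
- I pushed the keeper flap fully open to make room, then laid the profile in the nest.
- The rack held two red-headed wedges. I started them by hand in the slots at y = -65 and +65 mm, stripes towards the profile, and pressed each home with the mallet until it stopped dead at about 55 N.
- I stood the mallet back on its pad and pressed the flap shut.

**Last checks:**

| Item | Reading |
|---|---|
| Profile | top at 80 mm, as it must be; about 1–2 mm off the nest point I estimated; square within 0.5° |
| Wedges | stripes at 76 mm, which is fully home (read just before the flap was shut; the flap now covers them) |
| Flap | slope -0.004 rad (top camera) and 0.024 rad (scene camera), limit 0.06 |
| Mallet | upright, about 7 mm from the pad centre, limit 30 |
| Robot | clear of everything |

**What disagreed:**
- **Tool height:** the real fingers stood about 42 mm higher than the reported TCP height. I found this when my first passes at the flap touched nothing, and corrected for it from then on.
- **Cameras:** the two cameras differed by 2–3 mm in x, so I used the mean.
- **Second wedge:** when I gripped it in the rack, the gripper was a few mm off in y and pushed sideways with about 20 N. I eased that off before lifting.

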